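# Load the keyed steamer with corn and put it on the heat

## Task

Get the corn steaming: stack both baskets on the pot, each fully home with its notch over the red key below, and lay every corn cob in the baskets, one to a cradle, resting lengthwise between its two ribs. When all the corn is in and both baskets are stacked, put the lid on the top basket, notch over key and fully home, and only then turn the hob's dial clockwise from off to the red mark. Leave the salt and spice jars where they stand.

Things in the scene. Friction and masses are not known exactly. Their poses are not given: they have to be found in the camera images.
- hob: single-zone built-in glass hob, black with a steel edge, 400 mm (x) by 270 mm (y), fixed; glass top 8 mm above the worktop. Origin at the centre of its footprint, at worktop height. Its dial is at the corner nearest the robot, on the robot's right (-y); a red mark is on the glass beside it.
- pot: steel pot on the hob's ring, fixed; round, 184 mm outside, 176 mm inside, rim 85 mm above its origin (centre of its underside). Black loop handles reach 125 mm from the axis along its +-y, 62 mm up. On the rim, towards its own +x, stands a red key: a tab 16 mm wide, 4 mm thick, 10 mm tall above the rim.
- pot_seat (a point): on the pot's axis, 8 mm below its rim: where a basket's origin comes to lie when that basket is fully home on the pot.
- dial_grip (a point): on the dial's vertical axis, 45 mm above the worktop, the height to grip: a dark bar 42 mm long, 14 mm wide, 32 mm tall (top 7 mm above this point) on a disc of 44 mm. The point turns with the dial: x along the bar, white pointer at its -x end; at off the bar lies along the hob's x. The pot's wall is over 80 mm away.
- dial (a joint): angle of the hob's dial, 0 = off (as found), grows clockwise seen from above, up to 2.4 rad. The red mark on the glass is at 1.2 rad. It stays where it is left; light friction (0.03 N m).
- tray: shallow dark oven tray, 185 mm (x) by 245 mm (y), 14 mm high, walls and floor 4 mm thick, fixed; the cobs start on its floor. Origin at the centre of its underside.
- lid: steel lid, 0.3 kg. Origin on its axis at the lowest face: a plug of 170 mm diameter, 8 mm high, that goes inside the rim below; above it a flange of 186 mm rests on that rim, with one notch 24 mm wide through its edge at the lid's own +x, red dot behind it. Handle: black bar on top, 16 mm thick (x), 70 mm long (y), 30 to 54 mm above the origin. 
- basket_a: metal steamer basket, round, 184 mm outside, 176 mm inside, 0.32 kg. Origin on its axis at the lowest face: a plug of 170 mm diameter, 8 mm high, that goes inside the rim below. The wall runs from 8 mm (rests on the rim below) to the rim at 60 mm. Black carrying bar across the middle from wall to wall along its y, 10 mm thick (x), 30 to 50 mm above the origin: grip it from above.
- basket_b: second basket, the same as basket_a in all things; either may be the lower. At its own +x each basket has a notch in the wall's lower edge (24 mm wide, 13 mm high) and right above it a red key on the rim (16 mm wide, 4 mm thick, 10 mm tall). So stacked pieces all have the pot's heading, +x over +x; turned otherwise, a piece rides up on the key and sits crooked.
- basket_a_seat (a point): on this basket's axis, 8 mm below its rim (52 mm above its origin): where the origin of the next basket or the lid comes to lie when fully home on it.
- basket_a_cradle0 (a point): cradle on this basket's -x side, 47 mm from the axis, 28 mm above the basket's origin: the centre of a cob settled between two ribs that run along the basket's y, 26 mm apart, tops 13 mm above the basket's origin (floor at 8 mm). It is 42 mm from here to the carrying bar's face and 41 mm to the wall: open the fingers only a little in there.
- basket_a_cradle1 (a point): cradle on this basket's +x side, 47 mm from the axis, 28 mm above the basket's origin: the centre of a cob settled between two ribs that run along the basket's y, 26 mm apart, tops 13 mm above the basket's origin (floor at 8 mm). It is 42 mm from here to the carrying bar's face and 41 mm to the wall: open the fingers only a little in there.
- basket_b_seat (a point): on this basket's axis, 8 mm below its rim (52 mm above its origin): where the origin of the next basket or the lid comes to lie when fully home on it.
- basket_b_cradle0 (a point): cradle on this basket's -x side, 47 mm from the axis, 28 mm above the basket's origin: the centre of a cob settled between two ribs that run along the basket's y, 26 mm apart, tops 13 mm above the basket's origin (floor at 8 mm). It is 42 mm from here to the carrying bar's face and 41 mm to the wall: open the fingers only a little in there.
- basket_b_cradle1 (a point): cradle on this basket's +x side, 47 mm from the axis, 28 mm above the basket's origin: the centre of a cob settled between two ribs that run along the basket's y, 26 mm apart, tops 13 mm above the basket's origin (floor at 8 mm). It is 42 mm from here to the carrying bar's face and 41 mm to the wall: open the fingers only a little in there.
- cob_0: husked corn cob piece, golden with pale ends: a round roll 84 mm long along its own y, 39 mm in diameter (tapering to 33 mm over the last 10 mm at each end), 0.11 kg; rolls when pushed. Origin at its middle, on its axis. 2 to 4 cobs are out; an absent one reads None. They start on the tray, lying along its y.
- cob_1: husked corn cob piece, golden with pale ends: a round roll 84 mm long along its own y, 39 mm in diameter (tapering to 33 mm over the last 10 mm at each end), 0.11 kg; rolls when pushed. Origin at its middle, on its axis. 2 to 4 cobs are out; an absent one reads None. They start on the tray, lying along its y.
- cob_2: husked corn cob piece, golden with pale ends: a round roll 84 mm long along its own y, 39 mm in diameter (tapering to 33 mm over the last 10 mm at each end), 0.11 kg; rolls when pushed. Origin at its middle, on its axis. 2 to 4 cobs are out; an absent one reads None. They start on the tray, lying along its y.
- cob_3: husked corn cob piece, golden with pale ends: a round roll 84 mm long along its own y, 39 mm in diameter (tapering to 33 mm over the last 10 mm at each end), 0.11 kg; rolls when pushed. Origin at its middle, on its axis. 2 to 4 cobs are out; an absent one reads None. They start on the tray, lying along its y.
- salt: white salt jar, 52 mm wide, 75 mm high, at one side of the work; a bystander, origin at the centre of its underside.
- spice: amber spice jar with a red cap, 48 mm wide, 85 mm high, at the other side; a bystander, origin at the centre of its underside.
Not all that is in view belongs to the job. Leave any blue look-alike of the basket_a alone. Leave any blue look-alike of the cob_0 alone.

How it is judged:
By the outcome, as a careful person would: the job done as asked, in the order asked, and still so for the second after the job is handed in, with the robot touching nothing.
Of cob_0, cob_1, cob_2, cob_3 only 2 to 4 are there at a start; the rules pass over those that are not, and their reading is None.
At some moment in a run one of lid may be knocked a few centimetres aside while the robot is not near it.
Once in a run the grip may slacken for a moment while it holds something.
It also fails if it takes over 210 s, if anything falls off the work surface, if the arm or the gripper's body presses on something with over 40 N, if the wrist force passes 120 N, or if a joint passes its speed limit or range.

## Robot

A 6-joint arm with a two-finger parallel gripper is mounted at the origin on the work surface. World frame = base frame: x ahead of the robot, y to its left, z up, the work surface at z = 0. Lengths are in m, angles in rad, forces in N, time in s.
With the tool pointing down it reaches from about 0.375 to 0.975 m from the base axis. Payload 3.8 kg.
Tool frame: the origin (TCP) lies between the finger pads; the fingertips stand r.tip_reach ahead of it and the grasp point (between the pads) lies 11 mm behind it (r.tip_reach is the distance from the TCP to the fingertips, in m); z points along the fingers, x is the direction in which the jaws open and shut, and the axes are right-handed (so a half turn about z gives the same grasp; the last joint's range is limited). The gripper opens to 85 mm and grips with 20 to 120 N. Pads are 22 mm wide; open, the fingers measure 114 mm over their backs; the gripper's body (76 mm by 85 mm) begins 54 mm behind the grasp point. The pads swing forward as they close: fully open they stand 13 mm farther back than shut.
Start: joints at [-0.037, 0.264, 1.604, -0, 1.274, -0.037], TCP at [0.675, -0, 0.239] pointing down, gripper open.
Joint ranges: [-2.63, 2.63], [-0.94, 2.18], [0.31, 2.57], [-1.31, 4.45], [0, 2.66], [-2.55, 2.55]. Speed limits (rad/s): [2.57, 2.57, 3.14, 3.14, 3.14, 3.14].

## Interface

Orientations are given as a 3x3 rotation matrix whose columns are the frame's x, y, z axes.
In Python, from station import r gives the robot as it stands. The module is installed in compiled form; this text tells all that it offers.
- The arm moves only by the tool servo_tool, never from a script. Its argument "rows" is a list of rows, each an object with "twist": the turn, a rotation vector about the tool's x, y, z each as a share of 2 rad, from -1 to 1, a list of three; "dp": the shift along the tool's x, y, z each as a share of 500 mm, from -1 to 1, a list of three; "gripper": the opening, from 0 (shut) to 1 (fully open). A call has 1 to 10 rows; each row shifts and turns the pose as measured when the row begins, along the tool's axes as they then stand; what a row does not reach is not made up. A row lasts 1/12 s, in which the tool goes at most 41.7 mm and 7.16 degrees, less where a joint would pass 70% of its speed; a pose out of reach is approached as far as the arm can. A call with a number of a shift or a turn outside -1 to 1 is refused whole. A call with a gripper value outside its range is refused whole. The fingers move at their own pace and stop on an object; "squeeze" is the grip in N (left out, the last holds). Time passes only in rows, so rows that do not move let the fingers close. It gives the time, the measured TCP pose, the force and the opening at its end, in the units of the state.
- r.read_state(): the state, without advancing time (a new reading comes with each control period).
- r.read_camera(name): name is "scene" or "side" or "wrist"; returns the picture (480x640x3 uint8, blue, green, red); there is no depth.
- r.get_calibration(name): a dict with "intrinsics" (3x3 intrinsics, pixels), "xyz" and "attitude" of the camera in the world. Camera axes: x right, y up, looking along -z (the intrinsics and any distortion apply to the point x, -y, -z); pixel columns grow to the right and rows downward; lengths in m; the calibration is good to about 2 mm. A picture is of the moment at which its call begins: read the wrist's pose just before it. get_calibration takes no time and is no camera call; for the wrist camera it gives the pose at the moment of the call.
- r.hand_in(): hands the job in, once; it reports no verdict.
The state is a dict: "time_s": time; "q": joint angles; "joint_velocities": joint speeds; "joint_efforts": joint torques, N m; "tcp_pos": TCP position; "ee_rot": TCP orientation; "force": force on the tool from outside, world axes, zero at the start; "ft_torque": the same for the moment, N m; "opening": opening from 0.0 (shut) to 1.0 (fully open).
Only numpy, scipy, OpenCV 4.12 (cv2) and the standard library are available. Lean on these libraries where they do the work, as an engineer would, in place of code of your own. Each camera call takes 0.05 s, during which the arm holds its last target. There are 200 camera calls.

## Working session

There is one attempt and no reset: what is moved stays moved. The work goes in short steps, Python scripts to look and compute and a tool call to move; the robot and the scene stay as the last step left them, time stands still between calls to the robot, and variables do not carry over. Pictures are saved under pics/ and viewed, about 12 in all and at most 16, crops included, and the job is handed in when it is done.

Besides the shell and the picture viewer there is one more tool, called after "Request:" by a JSON object that holds its "fn" and its "kwargs", one argument or row to a line. servo_tool: Moves the arm, as the interface text tells. Its arguments: {"type":"object","properties":{"rows":{"type":"array","items":{"type":"object","properties":{"twist":{"type":"array","items":{"type":"number","minimum":-1,"maximum":1}},"dp":{"type":"array","items":{"type":"number","minimum":-1,"maximum":1}},"gripper":{"type":"number"}}}},"squeeze":{"type":"number"}},"required":["rows"]}

```bash
mkdir -p pics; cat > h.py <<'E'
from station import r
import numpy as np, cv2
def cam(n):
    c=r.get_calibration(n); return np.array(c["intrinsics"]),np.array(c["xyz"]),np.array(c["attitude"])
def shot(n,f=None):
    c=cam(n); im=r.read_camera(n)
    if f: cv2.imwrite("pics/"+f+".png",im)
    return im,c
def ray(c,u,v):
    K,p,R=c; d=np.linalg.inv(K)@np.array([u,v,1.]); return R@np.array([d[0],-d[1],-d[2]])
def onz(c,u,v,z):
    d=ray(c,u,v); return c[1]+d*(z-c[1][2])/d[2]
def proj(c,P):
    K,p,R=c; q=R.T@(np.array(P)-p); q=K@np.array([q[0],-q[1],-q[2]]); return q[:2]/q[2]
def st():
    s=r.read_state(); print("t",round(s["time_s"],2),"tcp",np.round(s["tcp_pos"],4),"yaw",np.round(np.degrees(np.arctan2(s["ee_rot"][1][0],s["ee_rot"][0][0])),2),"F",np.round(s["force"],1),"op",round(s["opening"],3)); return s
E
python3 - <<'E'
from h import *
s=st();print(np.round(s["ee_rot"],3),r.tip_reach)
for n in("scene","side","wrist"):
    im,c=shot(n,n+"0");print(n,r.get_calibration(n).keys(),c[1],np.round(c[2],3).tolist(),np.round(c[0],1).tolist())
E
```

```text
t 0.0 tcp [0.6743 0.     0.2379] yaw -0.0 F [ 0.4  0.6 -0.5] op 1.0
[[ 1.    -0.    -0.002]
 [-0.    -1.     0.   ]
 [-0.002 -0.    -1.   ]] 0.008
scene dict_keys(['intrinsics', 'xyz', 'attitude']) [ 1.40227828 -0.79460953  0.84280561] [[0.618, -0.416, 0.667], [0.786, 0.323, -0.526], [0.003, 0.85, 0.527]] [[556.4, 0.0, 322.2], [0.0, 556.4, 244.1], [0.0, 0.0, 1.0]]
side dict_keys(['intrinsics', 'xyz', 'attitude']) [-0.26035509  0.79043697  0.91047865] [[-0.733, 0.435, -0.523], [-0.68, -0.444, 0.584], [0.022, 0.783, 0.621]] [[496.7, 0.0, 313.9], [0.0, 496.7, 251.2], [0.0, 0.0, 1.0]]
wrist dict_keys(['intrinsics', 'xyz', 'attitude']) [0.67490145 0.06924034 0.37356604] [[1.0, 0.0, 0.002], [-0.001, 0.963, 0.27], [-0.002, -0.27, 0.963]] [[343.5, 0.0, 318.5], [0.0, 343.5, 246.5], [0.0, 0.0, 1.0]]
```

View pics/scene0.png

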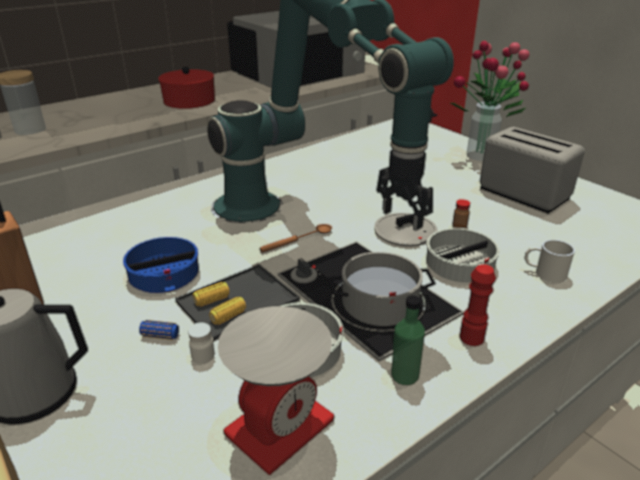

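View pics/side0.png

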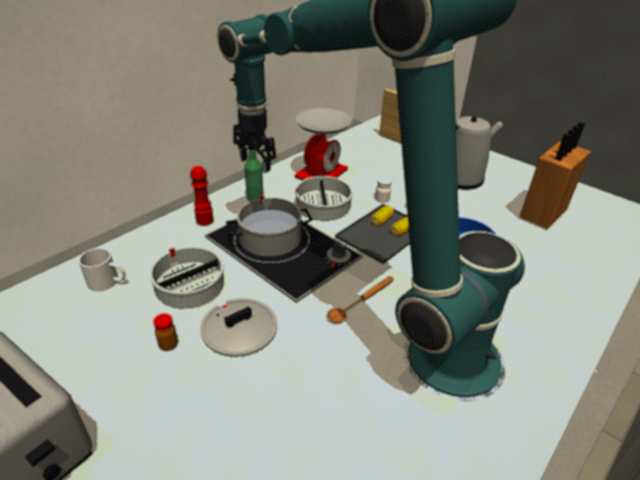

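The scene view shows the hob and pot (~380,290), the tray with 2 cobs (211,294 and 228,309), one basket right (462,253), one behind the scale (~310,335) and the blue decoys. The side view shows the lid (238,327) and the baskets (187,277 and 323,197).

View pics/wrist0.png

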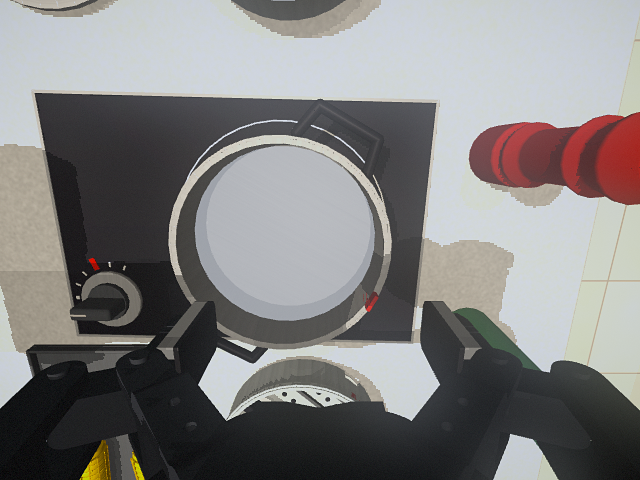

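```bash
python3 - <<'E'
from h import *
c=cam("side")
for n,u,v,z in [("lid",238,325,.03),("bA",187,272,.06),("bAkey",172,252,.065),("bB",323,195,.06),("pot",271,220,.093),("cob",383,214,.03),("cob",401,226,.03),("dial",339,254,.045),("tray",380,232,.014),("salt",384,185,.075),("spice",165,318,.085),("scalepan",323,122,.2),("scalebase",322,170,0),("bottle",253,195,0),("mill",203,220,0),("mug",100,285,0)]: print(n,np.round(onz(c,u,v,z),3))
c=cam("scene")
for n,u,v,z in [("bA",462,245,.06),("pot",382,272,.093),("cob",211,294,.03),("cob",228,309,.03),("dial",305,265,.045),("bottle",408,375,0),("scalebase",280,430,0),("bluebasket",162,255,.06),("bluecob",159,329,.02),("mill",474,340,0)]: print(n,np.round(onz(c,u,v,z),3))
E
```

```text
lid [0.417 0.299 0.03 ]
bA [0.632 0.286 0.06 ]
bAkey [0.723 0.268 0.065]
bB [ 0.633 -0.242  0.06 ]
pot [0.614 0.003 0.093]
cob [ 0.454 -0.329  0.03 ]
cob [ 0.375 -0.315  0.03 ]
dial [ 0.41  -0.062  0.045]
tray [ 0.414 -0.263  0.014]
salt [ 0.517 -0.411  0.075]
spice [0.51  0.43  0.085]
scalepan [ 0.801 -0.421  0.2  ]
scalebase [ 0.815 -0.442  0.   ]
bottle [ 0.866 -0.145  0.   ]
mill [ 0.866  0.065 -0.   ]
mug [0.816 0.444 0.   ]
bA [0.643 0.279 0.06 ]
pot [ 0.638 -0.011  0.093]
cob [ 0.388 -0.336  0.03 ]
cob [ 0.464 -0.333  0.03 ]
dial [ 0.445 -0.095  0.045]
bottle [ 0.852 -0.131  0.   ]
scalebase [ 0.805 -0.422  0.   ]
bluebasket [ 0.199 -0.372  0.06 ]
bluecob [ 0.42  -0.486  0.02 ]
mill [0.867 0.064 0.   ]
```

The wrist view has the pot centre around (280,240), its red key at (372,300) (heading about -33°) and the dial at (100,300) with its red mark at (94,264). I'm fitting the pot circle now, then moving over basket A.

```bash
cat >> h.py <<'E'
from scipy.optimize import least_squares
def circ(im,c,ctr,z,R,w=.014,sgn=None):
    """robust circle of known radius R on plane z; strongest radial edge within R+-w"""
    g=cv2.GaussianBlur(cv2.cvtColor(im,cv2.COLOR_BGR2GRAY),(3,3),0).astype(np.float32); ctr=np.array(ctr[:2],float)
    for it in range(4):
        P=[];ww=w if it<2 else w/2
        for a in np.radians(np.arange(0,360,3)):
            rr=np.arange(R-ww,R+ww,.0005); e=np.array([np.cos(a),np.sin(a)])
            uv=np.array([proj(c,[*(ctr+q*e),z]) for q in rr],np.float32)
            if (uv<2).any() or (uv[:,0]>637).any() or (uv[:,1]>477).any(): continue
            d=np.gradient(cv2.GaussianBlur(cv2.remap(g,uv[:,:1].copy(),uv[:,1:].copy(),cv2.INTER_LINEAR),(1,7),0)[:,0])
            d=np.abs(d) if sgn is None else sgn*d
            k=d.argmax()
            if d[k]>.8: P.append(ctr+rr[k]*e)
        P=np.array(P); f=lambda m:np.hypot(*(P-m).T)-R
        ctr=least_squares(f,ctr,loss="soft_l1",f_scale=.001).x
    e=f(ctr); print("circle",np.round(ctr,4),"n",len(P),"inl",(abs(e)<.002).sum(),"med",round(np.median(abs(e))*1e3,2)); return ctr
def reds(im,amin=8):
    h=cv2.cvtColor(im,cv2.COLOR_BGR2HSV); m=(((h[...,0]<8)|(h[...,0]>172))&(h[...,1]>150)&(h[...,2]>60)).astype(np.uint8)
    n,_,s,ce=cv2.connectedComponentsWithStats(m); return [(int(s[i,4]),*np.round(ce[i],1)) for i in range(1,n) if s[i,4]>=amin]
def hd(c,ctr,uv,z):
    p=onz(c,*uv,z); d=p[:2]-ctr; print("key",np.round(p,4),"r",round(np.hypot(*d),4),"head",round(np.degrees(np.arctan2(d[1],d[0])),2))
E
python3 - <<'E'
from h import *
im=cv2.imread("pics/wrist0.png");c=cam("wrist")
for R,s in((.092,-1),(.092,None),(.088,None)): ctr=circ(im,c,[.635,-.0],.093,R,sgn=s)
print(reds(im))
for q in reds(im):
    if abs(q[1]-372)<15: hd(c,ctr,q[1:],.098)
    if abs(q[1]-94)<15: print("mark",onz(c,q[1],q[2],.008))
print("dial",onz(c,98,303,.052))
E
```

```text
circle [ 0.6413 -0.0109] n 101 inl 45 med 2.37
circle [ 0.6414 -0.0123] n 118 inl 38 med 2.7
circle [ 0.6364 -0.0082] n 111 inl 42 med 3.0
[(3003, np.float64(621.0), np.float64(160.4)), (1277, np.float64(581.1), np.float64(146.4)), (275, np.float64(503.7), np.float64(142.0)), (499, np.float64(521.7), np.float64(138.7)), (75, np.float64(93.8), np.float64(263.8)), (65, np.float64(371.6), np.float64(303.6))]
mark [ 0.42188108 -0.05356505  0.008     ]
key [ 0.7208 -0.06    0.098 ] r 0.099 head -31.57
dial [ 0.44912894 -0.08095993  0.052     ]
```

Request:
{"fn": "servo_tool", "kwargs": {
  "rows": [
    {"twist": [0, 0, 0], "dp": [-0.012, -0.08, 0], "gripper": 1},
    {"twist": [0, 0, 0], "dp": [-0.012, -0.08, 0], "gripper": 1},
    {"twist": [0, 0, 0], "dp": [-0.012, -0.08, 0], "gripper": 1},
    {"twist": [0, 0, 0], "dp": [-0.012, -0.08, 0], "gripper": 1},
    {"twist": [0, 0, 0], "dp": [-0.012, -0.08, 0], "gripper": 1},
    {"twist": [0, 0, 0], "dp": [-0.012, -0.08, 0], "gripper": 1}
  ]
}}

```text
time_s: 0.65
tcp_pos: [0.6392, 0.2374, 0.2344]
ee_rot: [[1.0, -0.016, -0.005], [-0.016, -1.0, -0.005], [-0.005, 0.005, -1.0]]
force: [0.4, 0.2, 0.8]
opening: 1.001
```

```bash
python3 - <<'E'
from h import *
st();im,c=shot("wrist","w1")
for R,s in((.092,None),(.088,None)): ctr=circ(im,c,[.637,.283],.06,R,sgn=s)
for q in reds(im): print(q,end=" ");hd(c,ctr,q[1:],.065)
E
```

```text
t 0.65 tcp [0.6392 0.2374 0.2344] yaw -0.9 F [0.4 0.2 0.8] op 1.001
circle [0.648  0.2753] n 120 inl 49 med 2.5
circle [0.6461 0.2777] n 120 inl 115 med 0.46
(95, np.float64(183.7), np.float64(186.3)) key [0.5206 0.277  0.065 ] r 0.1254 head -179.66
(58, np.float64(428.2), np.float64(200.4)) key [0.7362 0.2612 0.065 ] r 0.0917 head -10.41
(147, np.float64(530.3), np.float64(358.7)) key [0.851  0.0986 0.065 ] r 0.2722 head -41.16
(80, np.float64(540.0), np.float64(368.3)) key [0.8626 0.0872 0.065 ] r 0.2885 head -41.35
```

View pics/w1.png

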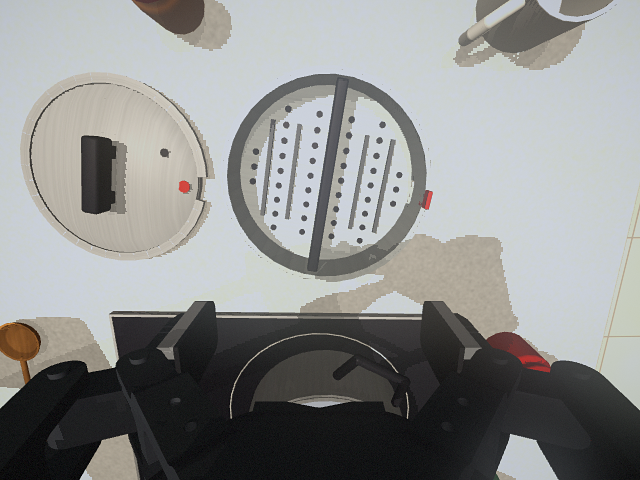

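Clear view: basket A's centre is (0.646,0.278) with its key at (428,200), heading about -10°. The lid is at (118,165) px with its notch at (203,188). Next I look at the pot from straight above, then basket B and the tray.

Request:
{"fn": "servo_tool", "kwargs": {
  "rows": [
    {"twist": [0, 0, 0], "dp": [0, 0.08, -0.02], "gripper": 1},
    {"twist": [0, 0, 0], "dp": [0, 0.08, -0.02], "gripper": 1},
    {"twist": [0, 0, 0], "dp": [0, 0.08, -0.02], "gripper": 1},
    {"twist": [0, 0, 0], "dp": [0, 0.08, -0.02], "gripper": 1},
    {"twist": [0, 0, 0], "dp": [0, 0.08, -0.02], "gripper": 1},
    {"twist": [0, 0, 0], "dp": [0, 0.08, -0.02], "gripper": 1},
    {"twist": [0, 0, 0], "dp": [0, 0.08, -0.02], "gripper": 1},
    {"twist": [0, 0, 0], "dp": [0, 0, 0], "gripper": 1}
  ]
}}

```text
time_s: 1.37
tcp_pos: [0.6334, -0.0332, 0.2993]
ee_rot: [[1.0, 0.011, -0.015], [0.011, -1.0, -0.0], [-0.015, -0.0, -1.0]]
force: [0.3, 0.7, -0.3]
opening: 0.998
```

```bash
python3 - <<'E'
from h import *
st();im,c=shot("wrist","w2")
for R,s in((.092,-1),(.092,None),(.088,None)): ctr=circ(im,c,[.641,-.01],.093,R,sgn=s)
for q in reds(im): print(q,end=" ");hd(c,ctr,q[1:],.098)
E
```

```text
t 1.37 tcp [ 0.6334 -0.0332  0.2993] yaw 0.61 F [ 0.3  0.7 -0.3] op 0.998
circle [ 0.6406 -0.0133] n 120 inl 23 med 2.59
circle [ 0.6427 -0.0156] n 120 inl 49 med 2.49
circle [ 0.6416 -0.0029] n 120 inl 37 med 3.63
(2977, np.float64(614.4), np.float64(112.1)) key [0.8978 0.0718 0.098 ] r 0.2669 head 16.26
(528, np.float64(533.6), np.float64(107.6)) key [0.8245 0.075  0.098 ] r 0.1988 head 23.07
(56, np.float64(155.6), np.float64(221.2)) key [ 0.4669 -0.0345  0.098 ] r 0.1776 head -169.75
(46, np.float64(407.5), np.float64(247.8)) key [ 0.7212 -0.0586  0.098 ] r 0.0972 head -34.99
(30, np.float64(386.6), np.float64(354.4)) key [ 0.7079 -0.1822  0.098 ] r 0.1912 head -69.71
(43, np.float64(409.3), np.float64(416.7)) key [ 0.7398 -0.2651  0.098 ] r 0.28 head -69.46
```

Request:
{"fn": "servo_tool", "kwargs": {
  "rows": [
    {"twist": [0, 0, 0], "dp": [-0.02, 0.08, 0], "gripper": 1},
    {"twist": [0, 0, 0], "dp": [-0.02, 0.08, 0], "gripper": 1},
    {"twist": [0, 0, 0], "dp": [-0.02, 0.08, 0], "gripper": 1},
    {"twist": [0, 0, 0], "dp": [-0.02, 0.08, 0], "gripper": 1},
    {"twist": [0, 0, 0], "dp": [-0.02, 0.08, 0], "gripper": 1},
    {"twist": [0, 0, 0], "dp": [-0.02, 0.08, 0], "gripper": 1},
    {"twist": [0, 0, 0], "dp": [0, 0, 0], "gripper": 1}
  ]
}}

```text
time_s: 2.0
tcp_pos: [0.5755, -0.2673, 0.2922]
ee_rot: [[1.0, 0.022, -0.02], [0.022, -1.0, 0.01], [-0.02, -0.011, -1.0]]
force: [-0.0, 1.0, -0.4]
opening: 0.998
```

```bash
python3 - <<'E'
from h import *
st();im,c=shot("wrist","w3")
for R,s in((.092,None),(.088,None)): ctr=circ(im,c,[.64,-.25],.06,R,sgn=s)
for q in reds(im): print(q,end=" ");hd(c,ctr,q[1:],.065)
E
```

```text
t 2.0 tcp [ 0.5755 -0.2673  0.2922] yaw 1.25 F [-0.   1.  -0.4] op 0.998
circle [ 0.6412 -0.2422] n 91 inl 33 med 2.35
circle [ 0.6435 -0.2413] n 91 inl 30 med 3.56
(86, np.float64(185.7), np.float64(9.3)) key [ 0.4435 -0.0723  0.065 ] r 0.2618 head 139.82
(49, np.float64(462.4), np.float64(158.0)) key [ 0.7161 -0.2005  0.065 ] r 0.0833 head 29.33
(2661, np.float64(490.5), np.float64(286.9)) key [ 0.7653 -0.3392  0.065 ] r 0.1563 head -38.79
(3330, np.float64(525.5), np.float64(338.3)) key [ 0.8152 -0.4018  0.065 ] r 0.2351 head -43.07
(100, np.float64(72.8), np.float64(321.5)) key [ 0.2832 -0.3971  0.065 ] r 0.3925 head -156.62
(101, np.float64(582.6), np.float64(348.8)) key [ 0.8836 -0.4133  0.065 ] r 0.2954 head -35.62
```

View pics/w3.png

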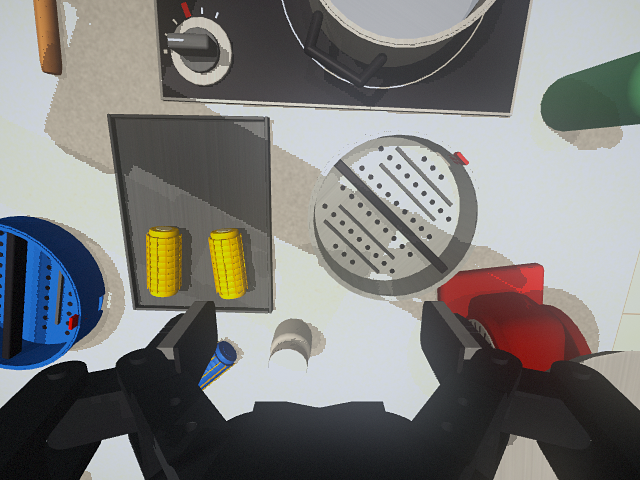

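View pics/w2.png

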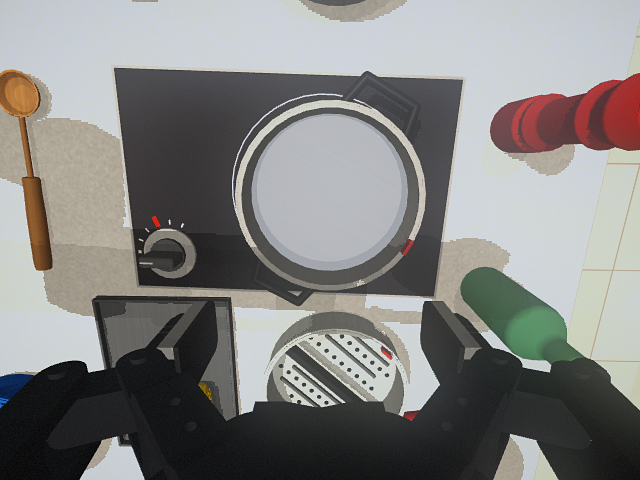

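w3 shows basket B with its key at (462,158), heading about +29°, cobs at (164,262) and (228,264), the salt at (292,345), and the scale base at (490,290). In w2 the pot rim spans columns 234–425 and its key is at (407,248). I'll firm up the circles with a RANSAC on edge points.

```bash
cat >> h.py <<'E'
def rans(im,c,ctr,z,R,tol=.001,w=.02,n=4000):
    ed=cv2.Canny(cv2.cvtColor(im,cv2.COLOR_BGR2GRAY),40,110); v,u=np.nonzero(ed)
    P=np.array([onz(c,a,b,z)[:2] for a,b in zip(u,v)]); P=P[abs(np.hypot(*(P-np.array(ctr)).T)-R)<w]
    g=np.random.default_rng(0); best=(0,None)
    for _ in range(n):
        a,b=P[g.choice(len(P),2,False)]; d=b-a; L=np.hypot(*d)
        if L<R*.8 or L>1.98*R: continue
        nn=np.array([-d[1],d[0]])/L*np.sqrt(R*R-L*L/4)
        for m in((a+b)/2+nn,(a+b)/2-nn):
            if np.hypot(*(m-ctr))>w: continue
            k=(abs(np.hypot(*(P-m).T)-R)<tol).sum()
            if k>best[0]: best=(k,m)
    m=best[1]
    for _ in range(3):
        Q=P[abs(np.hypot(*(P-m).T)-R)<1.5*tol]; m=least_squares(lambda x:np.hypot(*(Q-x).T)-R,m).x
    t=np.degrees(np.arctan2(*(Q-m).T[::-1])); print("ransac R",R,np.round(m,4),len(Q),"sectors",np.histogram(t,12,(-180,180))[0]); return m
E
python3 - <<'E'
from h import *
# camera pose relative to tcp from present reading, to recover w2/w1/w0 poses
s=r.read_state();K,p,R=cam("wrist");E=np.array(s["ee_rot"]);po=E.T@(p-np.array(s["tcp_pos"]));Ro=E.T@R
np.savez("hand.npz",po=po,Ro=Ro,K=K);print(po,np.round(Ro,3).tolist())
def cc(t,e): 
    e=np.array(e);return K,np.array(t)+e@po,e@Ro
c2=cc([0.6334,-0.0332,0.2993],[[1.0,0.011,-0.015],[0.011,-1.0,0],[-0.015,0,-1.0]])
im=cv2.imread("pics/w2.png")
for z in (.093,):
  for R_ in(.092,.088): m=rans(im,c2,[.641,-.013],z,R_)
hd(c2,m,(407.5,247.8),.098)
c1=cc([0.6392,0.2374,0.2344],[[1.0,-0.016,-0.005],[-0.016,-1.0,-0.005],[-0.005,0.005,-1.0]])
im=cv2.imread("pics/w1.png")
for R_ in(.092,.088): m=rans(im,c1,[.646,.277],.06,R_)
hd(c1,m,(428.2,200.4),.065)
a,b=onz(c1,341,80,.05),onz(c1,314,270,.05);print("barA",np.degrees(np.arctan2(*(a-b)[:2][::-1]))-90, (a+b)/2)
m=rans(im,c1,[.425,.295],.012,.093); m=rans(im,c1,[.425,.295],.012,.086); hd(c1,m,(183.7,186.3),.015)
im=cv2.imread("pics/w3.png");c=cam("wrist")
for R_ in(.092,.088): m=rans(im,c,[.641,-.242],.06,R_)
hd(c,m,(462.4,158.),.065)
a,b=onz(c,340,163,.05),onz(c,443,270,.05);print("barB",np.degrees(np.arctan2(*(a-b)[:2][::-1]))-90,(a+b)/2)
E
```

```text
[ 0.00028573 -0.06923859 -0.13549216] [[1.0, 0.001, 0.0], [0.001, -0.963, -0.27], [-0.0, 0.27, -0.963]]
ransac R 0.092 [ 0.6427 -0.0102] 556 sectors [26 65 48 49 27 30 55 71 76 56 45  8]
ransac R 0.088 [ 0.6413 -0.0137] 640 sectors [50 62 45 46 50 49 47 67 54 55 66 49]
key [ 0.7213 -0.0586  0.098 ] r 0.0917 head -29.34
ransac R 0.092 [0.649  0.2753] 400 sectors [27 18 28 51 21 24 14  7 14 62 77 57]
ransac R 0.088 [0.6461 0.2778] 735 sectors [57 66 53 50 69 58 54 76 62 61 74 55]
key [0.7363 0.2612 0.065 ] r 0.0918 head -10.46
barA -8.791506988086553 [0.64654314 0.27723509 0.05      ]
ransac R 0.093 [0.4295 0.2868] 632 sectors [58 62 42 27 55 51 56 62 50 59 59 51]
ransac R 0.086 [0.4301 0.2862] 484 sectors [51 49 42 36 18 25 28 58 43 46 44 44]
key [0.5008 0.2721 0.015 ] r 0.0722 head -11.28
ransac R 0.092 [ 0.6411 -0.2399] 233 sectors [ 0 22 18 48 20  3 32  1 45 41  0  3]
ransac R 0.088 [ 0.6336 -0.255 ] 195 sectors [ 3 17 19  0  9 49 46 39 10  0  3  0]
key [ 0.7168 -0.1965  0.065 ] r 0.1018 head 35.07
barB 46.41011596814269 [ 0.65492274 -0.26308724  0.05      ]
```

```bash
cat >> h.py <<'E'
from scipy.spatial.transform import Rotation as Ro_
def down(yaw):
    a=np.radians(yaw);return np.array([[np.cos(a),np.sin(a),0],[np.sin(a),-np.cos(a),0],[0,0,-1.]])
def plan(pos,yaw,n=None):
    s=st();p=np.array(s["tcp_pos"]);E=np.array(s["ee_rot"]);T=np.array(pos)
    rv=Ro_.from_matrix(E.T@down(yaw)).as_rotvec();L=np.linalg.norm(T-p);n=n or int(max(1,np.ceil(L/.0405),np.ceil(np.degrees(np.linalg.norm(rv))/6.9)))
    print("n",n,"twist/row",np.round(rv/n/2,4).tolist())
    for i in range(n):
        Ei=E@Ro_.from_rotvec(rv*i/n).as_matrix(); print("  dp",np.round(Ei.T@(T-p)/n/.5,4).tolist())
E
python3 - <<'E'
from h import *
plan([.6463,.2776,.14],-9.8)
E
```

```text
t 2.05 tcp [ 0.5762 -0.2642  0.2919] yaw 1.28 F [ 0.8  0.  -0.4] op 1.003
n 15 twist/row [-0.0004, 0.0007, 0.0064]
  dp [0.0114, -0.0717, 0.021]
  dp [0.0104, -0.0719, 0.021]
  dp [0.0094, -0.072, 0.021]
  dp [0.0085, -0.0722, 0.0209]
  dp [0.0075, -0.0723, 0.0209]
  dp [0.0066, -0.0724, 0.0208]
  dp [0.0056, -0.0725, 0.0208]
  dp [0.0046, -0.0726, 0.0207]
  dp [0.0037, -0.0726, 0.0207]
  dp [0.0027, -0.0727, 0.0206]
  dp [0.0017, -0.0727, 0.0206]
  dp [0.0008, -0.0728, 0.0205]
  dp [-0.0002, -0.0728, 0.0204]
  dp [-0.0012, -0.0728, 0.0204]
  dp [-0.0021, -0.0728, 0.0203]
```

Request:
{"fn": "servo_tool", "kwargs": {
  "rows": [
    {"twist": [0, 0.001, 0.0065], "dp": [0.011, -0.072, 0.02], "gripper": 1},
    {"twist": [0, 0.001, 0.0065], "dp": [0.01, -0.072, 0.02], "gripper": 1},
    {"twist": [0, 0.001, 0.0065], "dp": [0.01, -0.072, 0.02], "gripper": 1},
    {"twist": [0, 0.001, 0.0065], "dp": [0.009, -0.072, 0.02], "gripper": 1},
    {"twist": [0, 0.001, 0.0065], "dp": [0.008, -0.072, 0.02], "gripper": 1},
    {"twist": [0, 0.001, 0.0065], "dp": [0.007, -0.073, 0.02], "gripper": 1},
    {"twist": [0, 0.001, 0.0065], "dp": [0.006, -0.073, 0.02], "gripper": 0.8},
    {"twist": [0, 0.001, 0.0065], "dp": [0.005, -0.073, 0.02], "gripper": 0.6},
    {"twist": [0, 0.001, 0.0065], "dp": [0.004, -0.073, 0.02], "gripper": 0.5},
    {"twist": [0, 0.001, 0.0065], "dp": [0.003, -0.073, 0.02], "gripper": 0.5}
  ]
}}

```text
time_s: 2.88
tcp_pos: [0.6256, 0.1218, 0.1907]
ee_rot: [[0.993, -0.116, -0.001], [-0.116, -0.993, 0.019], [-0.003, -0.019, -1.0]]
force: [0.3, -0.5, -1.0]
opening: 0.504
```

```bash
python3 - <<'E'
from h import *
plan([.6463,.2776,.12],-9.8)
E
```

```text
t 2.88 tcp [0.6256 0.1218 0.1907] yaw -6.69 F [ 0.3 -0.5 -1. ] op 0.504
n 5 twist/row [-0.0019, 0.0003, 0.0054]
  dp [0.001, -0.0623, 0.0294]
  dp [0.0004, -0.0624, 0.0292]
  dp [-0.0003, -0.0625, 0.029]
  dp [-0.001, -0.0626, 0.0287]
  dp [-0.0017, -0.0627, 0.0285]
```

Request:
{"fn": "servo_tool", "kwargs": {
  "rows": [
    {"twist": [-0.002, 0, 0.0054], "dp": [0.001, -0.0624, 0.029], "gripper": 0.5},
    {"twist": [-0.002, 0, 0.0054], "dp": [0.0004, -0.0624, 0.029], "gripper": 0.5},
    {"twist": [-0.002, 0, 0.0054], "dp": [-0.0003, -0.0625, 0.029], "gripper": 0.5},
    {"twist": [-0.002, 0, 0.0054], "dp": [-0.001, -0.0626, 0.029], "gripper": 0.5},
    {"twist": [-0.002, 0, 0.0054], "dp": [-0.0017, -0.0627, 0.029], "gripper": 0.5},
    {"twist": [0, 0, 0], "dp": [0, 0, 0], "gripper": 0.5}
  ]
}}

```text
time_s: 3.38
tcp_pos: [0.6356, 0.3073, 0.112]
ee_rot: [[0.988, -0.156, -0.011], [-0.156, -0.988, 0.004], [-0.011, -0.002, -1.0]]
force: [-0.6, -0.3, -0.6]
opening: 0.497
```

```bash
python3 - <<'E'
from h import *
im,c=shot("wrist","w4")
m=rans(im,c,[.646,.277],.06,.088)
for q in reds(im): print(q,end=" ");hd(c,m,q[1:],.065)
plan([*m,.029],-9.8)
E
```

```text
ransac R 0.088 [0.6459 0.2779] 646 sectors [ 21   0   0   0   0  38  88 115 108 104 103  69]
(5328, np.float64(27.4), np.float64(65.5)) key [0.5126 0.437  0.065 ] r 0.2076 head 129.95
(159, np.float64(502.9), np.float64(329.0)) key [0.7371 0.2589 0.065 ] r 0.0931 head -11.77
(175, np.float64(150.0), np.float64(324.5)) key [0.5318 0.2932 0.065 ] r 0.1152 head 172.36
t 3.43 tcp [0.6355 0.3053 0.1129] yaw -8.94 F [-1.1 -0.6  0.5] op 0.501
n 3 twist/row [-0.0001, 0.0019, 0.0025]
  dp [0.0104, 0.017, 0.0558]
  dp [0.0102, 0.017, 0.0558]
  dp [0.0101, 0.0169, 0.0559]
```

View pics/w4.png

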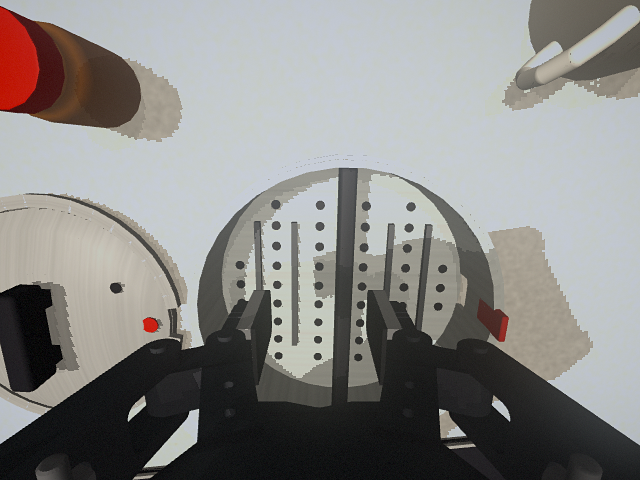

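Bar at column ~345, fingers straddling it but offset; the tool needs ~10 mm in x and -28 mm in y.

```bash
python3 - <<'E'
from h import *
c=cam("wrist")
a,b=onz(c,347.5,170,.05),onz(c,341.5,400,.05);print("barA",np.degrees(np.arctan2(*(a-b)[:2][::-1]))-90,(a+b)/2, a,b)
plan([.6459,.2779,.08],-10)
E
```

```text
barA -9.207918000437814 [0.64785047 0.28463033 0.05      ] [0.66017002 0.36062695 0.05      ] [0.63553093 0.20863372 0.05      ]
t 3.43 tcp [0.6355 0.3053 0.1129] yaw -8.94 F [-1.1 -0.6  0.5] op 0.501
n 2 twist/row [-0.0002, 0.0028, 0.0046]
  dp [0.0149, 0.0255, 0.0327]
  dp [0.015, 0.0253, 0.0328]
```

Request:
{"fn": "servo_tool", "kwargs": {
  "rows": [
    {"twist": [0, 0.002, 0.003], "dp": [0.01, 0.017, 0.016], "gripper": 0.5},
    {"twist": [0, 0.002, 0.003], "dp": [0.01, 0.017, 0.016], "gripper": 0.5},
    {"twist": [0, 0.001, 0.001], "dp": [0.01, 0.017, 0.016], "gripper": 0.5},
    {"twist": [0, 0, 0], "dp": [0, 0, 0.01], "gripper": 0.5},
    {"twist": [0, 0, 0], "dp": [0, 0, 0], "gripper": 0.5}
  ]
}}

```text
time_s: 3.85
tcp_pos: [0.6447, 0.275, 0.0815]
ee_rot: [[0.986, -0.168, -0.001], [-0.168, -0.986, -0.0], [-0.001, 0.0, -1.0]]
force: [-0.1, 0.0, 0.2]
opening: 0.497
```

```bash
python3 - <<'E'
from h import *
plan([.6459,.2779,.031],-9.8)
E
```

```text
t 3.85 tcp [0.6447 0.275  0.0815] yaw -9.67 F [-0.1  0.   0.2] op 0.497
n 2 twist/row [0.0, 0.0002, 0.0005]
  dp [0.0007, -0.003, 0.0505]
  dp [0.0007, -0.003, 0.0505]
```

Request:
{"fn": "servo_tool", "kwargs": {
  "rows": [
    {"twist": [0, 0, 0], "dp": [0.0007, -0.003, 0.034], "gripper": 0.5},
    {"twist": [0, 0, 0], "dp": [0.0007, -0.003, 0.034], "gripper": 0.5},
    {"twist": [0, 0, 0], "dp": [0, 0, 0.033], "gripper": 0.5},
    {"twist": [0, 0, 0], "dp": [0, 0, 0], "gripper": 0.5},
    {"twist": [0, 0, 0], "dp": [0, 0, 0], "gripper": 0.3},
    {"twist": [0, 0, 0], "dp": [0, 0, 0], "gripper": 0},
    {"twist": [0, 0, 0], "dp": [0, 0, 0], "gripper": 0},
    {"twist": [0, 0, 0], "dp": [0, 0, 0], "gripper": 0},
    {"twist": [0, 0, 0], "dp": [0, 0, 0], "gripper": 0}
  ],
  "squeeze": 80
}}

```text
time_s: 4.6
tcp_pos: [0.6507, 0.2696, 0.0354]
ee_rot: [[0.983, -0.181, 0.005], [-0.181, -0.983, 0.003], [0.005, -0.003, -1.0]]
force: [-0.7, 0.2, -2.7]
opening: 0.096
```

```bash
python3 - <<'E'
from h import *
plan([.6459,.2779,.2],-9.8)
E
```

```text
t 4.6 tcp [0.6507 0.2696 0.0354] yaw -10.45 F [-0.7  0.2 -2.7] op 0.096
n 5 twist/row [-0.0003, -0.0005, -0.0011]
  dp [-0.0022, -0.0031, -0.0658]
  dp [-0.0022, -0.0031, -0.0658]
  dp [-0.0023, -0.0031, -0.0658]
  dp [-0.0023, -0.003, -0.0658]
  dp [-0.0024, -0.003, -0.0658]
```

Request:
{"fn": "servo_tool", "kwargs": {
  "rows": [
    {"twist": [0, 0, 0], "dp": [0, 0, -0.03], "gripper": 0},
    {"twist": [0, 0, 0], "dp": [0, 0, -0.06], "gripper": 0},
    {"twist": [0, 0, 0], "dp": [0, 0, -0.06], "gripper": 0},
    {"twist": [0, 0, 0], "dp": [0, 0, -0.06], "gripper": 0},
    {"twist": [0, 0, 0], "dp": [0, 0, -0.06], "gripper": 0},
    {"twist": [0, 0, 0], "dp": [0, 0, -0.05], "gripper": 0},
    {"twist": [0, 0, 0], "dp": [0, 0, -0.02], "gripper": 0},
    {"twist": [0, 0, 0], "dp": [0, 0, 0], "gripper": 0}
  ]
}}

```text
time_s: 5.27
tcp_pos: [0.6477, 0.2693, 0.2183]
ee_rot: [[0.984, -0.18, 0.004], [-0.18, -0.984, 0.002], [0.003, -0.002, -1.0]]
force: [0.7, 0.4, -1.7]
opening: 0.102
```

```bash
python3 - <<'E'
from h import *
s=st();im,c=shot("wrist","w5");t=np.array(s["tcp_pos"]);E=np.array(s["ee_rot"]);K,p,R=c
# camera in tool frame: tool z down so "up" plane -> measure on plane z_tool=-.0246
ct=(K,E.T@(p-t),E.T@R)
for dz in(-.0246,): m=rans(im,ct,[0,0],dz,.088)
for q in reds(im): print(q,end=" ");hd(ct,m,q[1:],-.0296)
E
```

```text
t 5.27 tcp [0.6477 0.2693 0.2183] yaw -10.36 F [ 0.7  0.4 -1.7] op 0.102
ransac R 0.088 [ 0.0001 -0.008 ] 962 sectors [ 74 184 175 168 188 130  19   0   0   0   6  18]
(3223, np.float64(83.9), np.float64(44.8)) key [-0.0643 -0.0972 -0.0296] r 0.11 head -125.81
(250, np.float64(592.9), np.float64(354.6)) key [ 0.0965 -0.     -0.0296] r 0.0968 head 4.71
(28, np.float64(575.9), np.float64(367.5)) key [ 0.0916  0.0052 -0.0296] r 0.0925 head 8.19
(1121, np.float64(577.3), np.float64(397.9)) key [ 0.0947  0.018  -0.0296] r 0.0981 head 15.35
(216, np.float64(631.6), np.float64(439.2)) key [ 0.1191  0.0366 -0.0296] r 0.1271 head 20.54
```

View pics/w5.png

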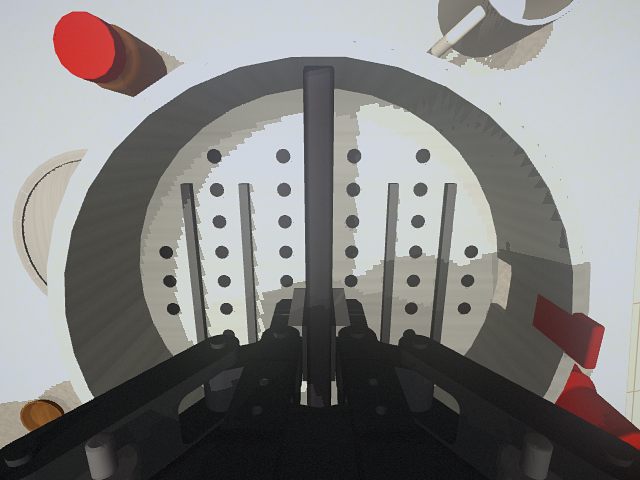

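The held basket's bar (col 318) is square to the jaws; its centre sits 8 mm toward the tool's -y. The key's base edge is at about (540,295)–(533,330).

```bash
python3 - <<'E'
from h import *
d=np.load("hand.npz");ct=(d["K"],d["po"],d["Ro"])
for uv in((540,295),(533,330)): hd(ct,np.array([.0001,-.008]),uv,-.0246)
a,b=onz(ct,318.5,80,-.0146),onz(ct,318,280,-.0146);print(a,b)
yaw=-29.4
m=np.array([.6413,-.0137])
print("tcp target",m-down(yaw)[:2,:2]@np.array([.0001,-.008]))
plan([*(m-down(yaw)[:2,:2]@np.array([.0001,-.008])),.21],yaw)
E
```

```text
key [ 0.0776 -0.0205 -0.0246] r 0.0785 head -9.13
key [ 0.0774 -0.0068 -0.0246] r 0.0773 head 0.87
[ 0.00030567 -0.09093408 -0.0146    ] [ 6.62470860e-05 -2.22133697e-02 -1.46000000e-02]
tcp target [ 0.63728565 -0.02062062]
t 5.32 tcp [0.6477 0.2693 0.2177] yaw -10.36 F [ 0.5  0.  -1.5] op 0.096
n 8 twist/row [-0.0002, -0.0002, 0.0208]
  dp [0.0105, 0.0718, 0.0018]
  dp [0.0134, 0.0713, 0.0018]
  dp [0.0164, 0.0707, 0.0018]
  dp [0.0193, 0.0699, 0.0018]
  dp [0.0222, 0.0691, 0.0019]
  dp [0.025, 0.0681, 0.0019]
  dp [0.0279, 0.067, 0.0019]
  dp [0.0306, 0.0658, 0.0019]
```

Request:
{"fn": "servo_tool", "kwargs": {
  "rows": [
    {"twist": [0, 0, 0.015], "dp": [0.005, 0.04, 0], "gripper": 0},
    {"twist": [0, 0, 0.02], "dp": [0.012, 0.07, 0], "gripper": 0},
    {"twist": [0, 0, 0.02], "dp": [0.015, 0.071, 0], "gripper": 0},
    {"twist": [0, 0, 0.02], "dp": [0.018, 0.07, 0], "gripper": 0},
    {"twist": [0, 0, 0.02], "dp": [0.021, 0.07, 0], "gripper": 0},
    {"twist": [0, 0, 0.02], "dp": [0.024, 0.068, 0], "gripper": 0},
    {"twist": [0, 0, 0.02], "dp": [0.026, 0.065, 0], "gripper": 0},
    {"twist": [0, 0, 0.02], "dp": [0.025, 0.055, 0], "gripper": 0},
    {"twist": [0, 0, 0.01], "dp": [0.01, 0.02, 0], "gripper": 0},
    {"twist": [0, 0, 0], "dp": [0, 0, 0], "gripper": 0}
  ]
}}

```text
time_s: 6.15
tcp_pos: [0.6237, -0.0161, 0.1941]
ee_rot: [[0.868, -0.497, -0.027], [-0.497, -0.868, 0.001], [-0.024, 0.013, -1.0]]
force: [-0.2, 0.8, -3.2]
opening: 0.102
```

```bash
python3 - <<'E'
from h import *
plan([.6373,-.0206,.16],-29.4)
E
```

```text
t 6.15 tcp [ 0.6237 -0.0161  0.1941] yaw -29.8 F [-0.2  0.8 -3.2] op 0.102
n 1 twist/row [0.0063, 0.012, -0.0034]
  dp [0.0297, -0.0065, 0.0673]
```

Request:
{"fn": "servo_tool", "kwargs": {
  "rows": [
    {"twist": [0.002, 0.003, -0.001], "dp": [0.008, -0.002, 0.01], "gripper": 0},
    {"twist": [0.002, 0.003, -0.001], "dp": [0.008, -0.002, 0.015], "gripper": 0},
    {"twist": [0.002, 0.003, -0.001], "dp": [0.008, -0.002, 0.015], "gripper": 0},
    {"twist": [0.001, 0.003, -0.001], "dp": [0.006, -0.001, 0.01], "gripper": 0},
    {"twist": [0, 0, 0], "dp": [0, 0, 0], "gripper": 0}
  ]
}}

```text
time_s: 6.57
tcp_pos: [0.6373, -0.0158, 0.1612]
ee_rot: [[0.874, -0.485, -0.003], [-0.485, -0.874, 0.005], [-0.005, -0.002, -1.0]]
force: [0.6, -0.3, -3.0]
opening: 0.103
```

```bash
python3 - <<'E'
from h import *
plan([.6373,-.0206,.12],-29.4,4)
im,c=shot("side");a,cc=shot("scene");print(np.round(proj(c,[.64,-.01,.1])),np.round(proj(cc,[.64,-.01,.1])))
def crop(im,c):
    u,v=proj(c,[.64,-.01,.1]).astype(int);return cv2.resize(im[v-70:v+50,u-80:u+80],(640,480),interpolation=cv2.INTER_CUBIC)
cv2.imwrite("pics/p1.png",cv2.resize(np.vstack([crop(im,c),crop(a,cc)]),(400,600)))
E
```

```text
t 6.57 tcp [ 0.6373 -0.0158  0.1612] yaw -29.02 F [ 0.6 -0.3 -3. ] op 0.103
n 4 twist/row [-0.0003, 0.0006, 0.0008]
  dp [0.0013, 0.0022, 0.0206]
  dp [0.0012, 0.0021, 0.0206]
  dp [0.0012, 0.0021, 0.0206]
  dp [0.0012, 0.0021, 0.0206]
[268. 212.] [383. 270.]
```

View pics/p1.png

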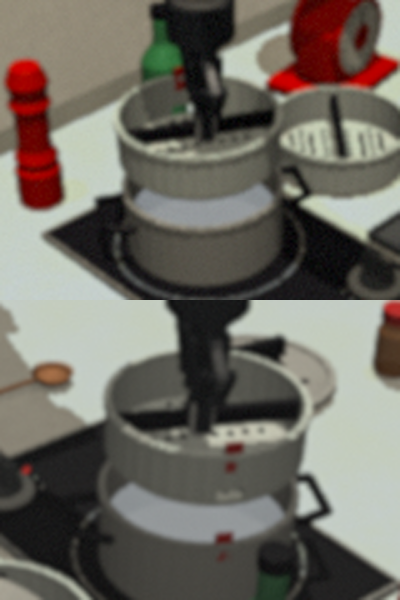

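Basket A hovers squarely over the pot in both views. In the scene crop its key (233,449) stands nearly above the pot's key (224,540). Checking headings numerically from the scene camera.

```bash
python3 - <<'E'
from h import *
im,c=shot("scene")
for k in reds(im,3):
    if 360<k[1]<420 and 200<k[2]<320: print(k,"at pot key z",onz(c,k[1],k[2],.098).round(4),"at basket key z",onz(c,k[1],k[2],.1912).round(4),"notch z",onz(c,k[1],k[2],.13).round(4))
E
```

```text
(9, np.float64(396.2), np.float64(257.6)) at pot key z [0.6196 0.0538 0.098 ] at basket key z [ 0.7175 -0.0523  0.1912] notch z [0.6532 0.0174 0.13  ]
(5, np.float64(396.2), np.float64(264.6)) at pot key z [0.6416 0.0321 0.098 ] at basket key z [ 0.7367 -0.0713  0.1912] notch z [ 0.6742 -0.0034  0.13  ]
(7, np.float64(392.3), np.float64(294.4)) at pot key z [ 0.7211 -0.0585  0.098 ] at basket key z [ 0.8064 -0.1506  0.1912] notch z [ 0.7504 -0.0901  0.13  ]
```

Request:
{"fn": "servo_tool", "kwargs": {
  "rows": [
    {"twist": [0, 0.001, 0.001], "dp": [0.003, 0.006, 0.008], "gripper": 0},
    {"twist": [0, 0, 0.001], "dp": [0.002, 0.003, 0.012], "gripper": 0},
    {"twist": [0, 0, 0], "dp": [0, 0, 0.014], "gripper": 0},
    {"twist": [0, 0, 0], "dp": [0, 0, 0.01], "gripper": 0}
  ]
}}

```text
time_s: 7.05
tcp_pos: [0.6403, -0.0208, 0.1431]
ee_rot: [[0.873, -0.488, 0.007], [-0.488, -0.873, 0.003], [0.005, -0.006, -1.0]]
force: [-0.4, 0.7, -3.7]
opening: 0.098
```

```bash
python3 - <<'E'
from h import *
plan([.6375,-.0206,.122],-29.4,2)
E
```

```text
t 7.05 tcp [ 0.6403 -0.0208  0.1431] yaw -29.2 F [-0.4  0.7 -3.7] op 0.098
n 2 twist/row [-0.0014, -0.0012, 0.0009]
  dp [-0.0026, 0.0013, 0.0211]
  dp [-0.0026, 0.0013, 0.0211]
```

Request:
{"fn": "servo_tool", "kwargs": {
  "rows": [
    {"twist": [-0.0015, -0.0015, 0.001], "dp": [-0.004, 0.001, 0.006], "gripper": 0},
    {"twist": [-0.001, -0.001, 0], "dp": [-0.002, 0.001, 0.006], "gripper": 0},
    {"twist": [0, 0, 0], "dp": [0, 0, 0.01], "gripper": 0},
    {"twist": [0, 0, 0], "dp": [0, 0, 0.01], "gripper": 0}
  ]
}}

```text
time_s: 7.38
tcp_pos: [0.6364, -0.0205, 0.1248]
ee_rot: [[0.871, -0.49, -0.002], [-0.49, -0.871, 0.001], [-0.002, 0.0, -1.0]]
force: [0.6, -0.3, -2.0]
opening: 0.101
```

```bash
python3 - <<'E'
from h import *
plan([.6375,-.0206,.12],-29.4,2)
E
```

```text
t 7.38 tcp [ 0.6364 -0.0205  0.1248] yaw -29.37 F [ 0.6 -0.3 -2. ] op 0.101
n 2 twist/row [0.0, 0.0004, 0.0001]
  dp [0.0011, -0.0004, 0.0048]
  dp [0.0011, -0.0004, 0.0048]
```

Request:
{"fn": "servo_tool", "kwargs": {
  "rows": [
    {"twist": [0, 0, 0], "dp": [0.001, 0, 0.006], "gripper": 0},
    {"twist": [0, 0, 0], "dp": [0, 0, 0.006], "gripper": 0},
    {"twist": [0, 0, 0], "dp": [0, 0, 0.004], "gripper": 0}
  ]
}}

```text
time_s: 7.63
tcp_pos: [0.6365, -0.0207, 0.1188]
ee_rot: [[0.871, -0.49, -0.003], [-0.49, -0.871, 0.001], [-0.003, 0.001, -1.0]]
force: [-8.8, 0.9, 14.3]
opening: 0.101
```

```bash
python3 - <<'E'
from h import *
st()
E
```

```text
t 7.63 tcp [ 0.6365 -0.0207  0.1188] yaw -29.37 F [-8.8  0.9 14.3] op 0.101
```

Request:
{"fn": "servo_tool", "kwargs": {
  "rows": [
    {"twist": [0, 0, 0], "dp": [0, 0, 0], "gripper": 0.4},
    {"twist": [0, 0, 0], "dp": [0, 0, 0], "gripper": 0.4},
    {"twist": [0, 0, 0], "dp": [0, 0, -0.02], "gripper": 0.4},
    {"twist": [0, 0, 0], "dp": [0, 0, -0.05], "gripper": 0.4},
    {"twist": [0, 0, 0], "dp": [0, 0, -0.07], "gripper": 0.4},
    {"twist": [0, 0, 0], "dp": [0, 0, -0.07], "gripper": 0.4},
    {"twist": [0, 0, 0], "dp": [0, 0, -0.05], "gripper": 0.4},
    {"twist": [0, 0, 0], "dp": [0, 0, 0], "gripper": 0.4}
  ]
}}

```text
time_s: 8.3
tcp_pos: [0.6376, -0.0209, 0.2573]
ee_rot: [[0.871, -0.491, -0.001], [-0.491, -0.871, 0.001], [-0.002, -0.0, -1.0]]
force: [1.2, 0.2, 1.4]
opening: 0.399
```

```bash
python3 - <<'E'
from h import *
st()
im,c=shot("wrist","w6")
m=rans(im,c,[.641,-.0137],.145,.088)
for q in reds(im): print(q,end=" ");hd(c,m,q[1:],.150)
plan([.66,-.265,.25],38)
E
```

```text
t 8.3 tcp [ 0.6376 -0.0209  0.2573] yaw -29.38 F [1.2 0.2 1.4] op 0.399
ransac R 0.088 [ 0.6397 -0.0146] 791 sectors [57 43 44 54 65 66 88 75 75 90 65 69]
(322, np.float64(467.9), np.float64(23.4)) key [0.7892 0.06   0.15  ] r 0.1671 head 26.51
(616, np.float64(482.6), np.float64(18.1)) key [0.7982 0.0582 0.15  ] r 0.1744 head 24.66
(13, np.float64(501.9), np.float64(1.5)) key [0.8118 0.0607 0.15  ] r 0.1879 head 23.62
(29, np.float64(511.3), np.float64(1.2)) key [0.8169 0.058  0.15  ] r 0.1915 head 22.28
(88, np.float64(551.4), np.float64(1.8)) key [0.8381 0.0457 0.15  ] r 0.2074 head 16.9
(134, np.float64(45.0), np.float64(19.5)) key [0.5618 0.1908 0.15  ] r 0.2196 head 110.76
(95, np.float64(443.2), np.float64(240.7)) key [ 0.7193 -0.0606  0.15  ] r 0.0919 head -30.04
(58, np.float64(180.3), np.float64(320.6)) key [ 0.514  -0.0191  0.15  ] r 0.1257 head -177.92
(45, np.float64(466.3), np.float64(336.0)) key [ 0.7036 -0.1412  0.15  ] r 0.1418 head -63.24
(3600, np.float64(593.6), np.float64(391.9)) key [ 0.7754 -0.2414  0.15  ] r 0.2644 head -59.1
t 8.35 tcp [ 0.637  -0.0208  0.2555] yaw -29.38 F [0.3 0.2 0.3] op 0.397
n 10 twist/row [-0.0001, 0.0002, -0.0588]
  dp [0.028, 0.0403, 0.001]
  dp [0.023, 0.0433, 0.001]
  dp [0.0178, 0.0457, 0.0011]
  dp [0.0123, 0.0475, 0.0011]
  dp [0.0067, 0.0486, 0.0011]
  dp [0.0009, 0.049, 0.0011]
  dp [-0.0049, 0.0488, 0.0011]
  dp [-0.0105, 0.0479, 0.0011]
  dp [-0.0161, 0.0463, 0.0011]
  dp [-0.0214, 0.0441, 0.0011]
```

Request:
{"fn": "servo_tool", "kwargs": {
  "rows": [
    {"twist": [0, 0, -0.05], "dp": [0.028, 0.03, 0], "gripper": 0.4},
    {"twist": [0, 0, -0.059], "dp": [0.023, 0.043, 0], "gripper": 0.4},
    {"twist": [0, 0, -0.059], "dp": [0.018, 0.046, 0], "gripper": 0.4},
    {"twist": [0, 0, -0.059], "dp": [0.012, 0.047, 0], "gripper": 0.4},
    {"twist": [0, 0, -0.059], "dp": [0.007, 0.049, 0], "gripper": 0.4},
    {"twist": [0, 0, -0.059], "dp": [0.001, 0.049, 0], "gripper": 0.4},
    {"twist": [0, 0, -0.059], "dp": [-0.005, 0.049, 0], "gripper": 0.4},
    {"twist": [0, 0, -0.059], "dp": [-0.01, 0.048, 0], "gripper": 0.4},
    {"twist": [0, 0, -0.05], "dp": [-0.016, 0.04, 0], "gripper": 0.4},
    {"twist": [0, 0, -0.02], "dp": [-0.01, 0.02, 0], "gripper": 0.4}
  ]
}}

```text
time_s: 9.18
tcp_pos: [0.6587, -0.2484, 0.2446]
ee_rot: [[0.818, 0.574, -0.014], [0.575, -0.818, 0.007], [-0.007, -0.013, -1.0]]
force: [-0.8, -0.3, 0.7]
opening: 0.4
```

```bash
python3 - <<'E'
from h import *
st()
im,c=shot("wrist","w7")
m=rans(im,c,[.642,-.245],.06,.088,w=.03)
for q in reds(im): print(q,end=" ");hd(c,m,q[1:],.065)
E
```

```text
t 9.18 tcp [ 0.6587 -0.2484  0.2446] yaw 35.07 F [-0.8 -0.3  0.7] op 0.4
ransac R 0.088 [ 0.6533 -0.267 ] 618 sectors [51 48 51 25 44 30 53 42 65 82 61 66]
(176, np.float64(585.6), np.float64(60.4)) key [ 0.7572 -0.005   0.065 ] r 0.2818 head 68.36
(55, np.float64(398.7), np.float64(222.7)) key [ 0.7159 -0.2009  0.065 ] r 0.091 head 46.5
(5009, np.float64(327.9), np.float64(367.9)) key [ 0.7518 -0.3653  0.065 ] r 0.1392 head -44.94
```

View pics/w7.png

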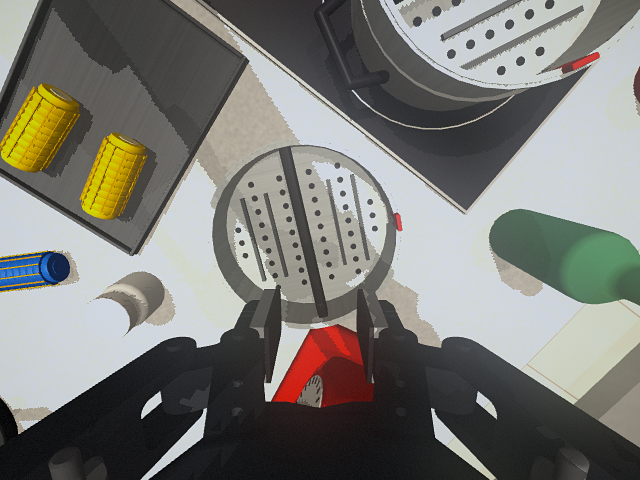

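Basket B shows clearly: centre (0.653,-0.267), key at (399,223), heading 46.5°, bar from (288,150) to (322,315). The scale stands just beyond it, so I check pan clearance before descending.

```bash
python3 - <<'E'
from h import *
a,b=cam("side"),cam("scene")
p,q,d,e=a[1],b[1],ray(a,323,122),ray(b,275,345)
x=np.linalg.lstsq(np.c_[d,-e],q-p,rcond=None)[0];P=p+x[0]*d;Q=q+x[1]*e;print("pan",P,Q)
for u,v in((219,345),(331,345)):print(onz(b,u,v,P[2]))
plan([.6533,-.267,.17],46.5)
E
```

```text
pan [ 0.79715776 -0.4171968   0.20235043] [ 0.79681438 -0.41756183  0.20246017]
[ 0.73857427 -0.49202863  0.20235043]
[ 0.85490192 -0.3428954   0.20235043]
t 9.23 tcp [ 0.6584 -0.25    0.244 ] yaw 35.0 F [ 0.4 -0.3 -0.7] op 0.399
n 2 twist/row [-0.0034, 0.0018, -0.0502]
  dp [-0.0133, 0.012, 0.0739]
  dp [-0.0147, 0.0101, 0.074]
```

Request:
{"fn": "servo_tool", "kwargs": {
  "rows": [
    {"twist": [-0.002, 0.001, -0.025], "dp": [-0.008, 0.007, 0.02], "gripper": 0.4},
    {"twist": [-0.002, 0.001, -0.025], "dp": [-0.008, 0.006, 0.04], "gripper": 0.4},
    {"twist": [-0.001, 0.001, -0.025], "dp": [-0.007, 0.005, 0.04], "gripper": 0.4},
    {"twist": [-0.001, 0, -0.025], "dp": [-0.006, 0.005, 0.04], "gripper": 0.4},
    {"twist": [0, 0, 0], "dp": [0, 0, 0.02], "gripper": 0.4},
    {"twist": [0, 0, 0], "dp": [0, 0, 0.01], "gripper": 0.4}
  ]
}}

```text
time_s: 9.73
tcp_pos: [0.6524, -0.2672, 0.1522]
ee_rot: [[0.69, 0.723, -0.004], [0.724, -0.69, 0.003], [-0.0, -0.005, -1.0]]
force: [0.2, 0.8, 0.8]
opening: 0.399
```

```bash
python3 - <<'E'
from h import *
plan([.6533,-.267,.08],46.5,3)
E
```

```text
t 9.73 tcp [ 0.6524 -0.2672  0.1522] yaw 46.34 F [0.2 0.8 0.8] op 0.399
n 3 twist/row [-0.0008, 0.0, -0.0005]
  dp [0.0005, 0.0006, 0.0481]
  dp [0.0005, 0.0005, 0.0481]
  dp [0.0005, 0.0004, 0.0481]
```

Request:
{"fn": "servo_tool", "kwargs": {
  "rows": [
    {"twist": [0, 0, 0], "dp": [0.0005, 0.0005, 0.04], "gripper": 0.4},
    {"twist": [0, 0, 0], "dp": [0.0005, 0.0005, 0.06], "gripper": 0.4},
    {"twist": [0, 0, 0], "dp": [0.0005, 0.0005, 0.06], "gripper": 0.4},
    {"twist": [0, 0, 0], "dp": [0, 0, 0.03], "gripper": 0.4},
    {"twist": [0, 0, 0], "dp": [0, 0, 0.02], "gripper": 0.4},
    {"twist": [0, 0, 0], "dp": [0, 0, 0.01], "gripper": 0.4}
  ]
}}

```text
time_s: 10.23
tcp_pos: [0.6553, -0.2631, 0.0397]
ee_rot: [[0.697, 0.717, -0.001], [0.717, -0.697, 0.004], [0.002, -0.003, -1.0]]
force: [0.0, 0.2, -0.0]
opening: 0.395
```

```bash
python3 - <<'E'
from h import *
plan([.6533,-.267,.031],46.5,2)
E
```

```text
t 10.23 tcp [ 0.6553 -0.2631  0.0397] yaw 45.8 F [ 0.   0.2 -0. ] op 0.395
n 2 twist/row [-0.0008, -0.0005, -0.003]
  dp [-0.0042, 0.0013, 0.0087]
  dp [-0.0042, 0.0012, 0.0087]
```

Request:
{"fn": "servo_tool", "kwargs": {
  "rows": [
    {"twist": [-0.001, 0, -0.003], "dp": [-0.005, 0.001, 0.008], "gripper": 0.4},
    {"twist": [0, 0, -0.003], "dp": [-0.003, 0.001, 0.007], "gripper": 0.4},
    {"twist": [0, 0, 0], "dp": [0, 0, 0], "gripper": 0.25},
    {"twist": [0, 0, 0], "dp": [0, 0, 0], "gripper": 0},
    {"twist": [0, 0, 0], "dp": [0, 0, 0], "gripper": 0},
    {"twist": [0, 0, 0], "dp": [0, 0, 0], "gripper": 0},
    {"twist": [0, 0, 0], "dp": [0, 0, 0], "gripper": 0}
  ]
}}

```text
time_s: 10.82
tcp_pos: [0.655, -0.2671, 0.0348]
ee_rot: [[0.689, 0.725, 0.004], [0.725, -0.689, 0.001], [0.003, 0.003, -1.0]]
force: [0.1, -1.5, -2.5]
opening: 0.097
```

```bash
python3 - <<'E'
from h import *
st()
E
```

```text
t 10.82 tcp [ 0.655  -0.2671  0.0348] yaw 46.47 F [ 0.1 -1.5 -2.5] op 0.097
```

Request:
{"fn": "servo_tool", "kwargs": {
  "rows": [
    {"twist": [0, 0, 0], "dp": [0, 0, -0.03], "gripper": 0},
    {"twist": [0, 0, 0], "dp": [0, 0, -0.06], "gripper": 0},
    {"twist": [0, 0, 0], "dp": [0, 0, -0.07], "gripper": 0},
    {"twist": [0, 0, 0], "dp": [0, 0, -0.07], "gripper": 0},
    {"twist": [0, 0, 0], "dp": [0, 0, -0.07], "gripper": 0},
    {"twist": [0, 0, 0], "dp": [0, 0, -0.07], "gripper": 0},
    {"twist": [0, 0, 0], "dp": [0, 0, -0.04], "gripper": 0},
    {"twist": [0, 0, 0], "dp": [0, 0, -0.01], "gripper": 0}
  ]
}}

```text
time_s: 11.48
tcp_pos: [0.6499, -0.2653, 0.2545]
ee_rot: [[0.689, 0.725, -0.006], [0.725, -0.689, 0.006], [-0.0, -0.008, -1.0]]
force: [0.8, -0.4, -1.9]
opening: 0.098
```

```bash
cat >> h.py <<'E'
def held(zrim,guess=(0,0),R=.088,w=.02,f=None):
    im,c=shot("wrist",f);d=np.load("hand.npz");ct=(d["K"],d["po"],d["Ro"]);return im,ct,rans(im,ct,list(guess),zrim,R,w=w)
E
python3 - <<'E'
from h import *
st();im,ct,m=held(-.0256)
m2=rans(im,ct,m,-.0236,.088)
yaw=-29.7;C=np.array([.6405,-.0142]);t=C-down(yaw)[:2,:2]@m;print(t);plan([*t,.23],yaw)
E
```

```text
t 11.48 tcp [ 0.6499 -0.2653  0.2545] yaw 46.43 F [ 0.8 -0.4 -1.9] op 0.098
ransac R 0.088 [ 0.0002 -0.0018] 1013 sectors [108 192 176 178 190 117  21   0   0   0  21  10]
ransac R 0.088 [-0.0054 -0.0071] 1031 sectors [ 86 325 256 132 122  14  22   0   0   0  17  57]
[ 0.63946794 -0.01567775]
t 11.53 tcp [ 0.6504 -0.2656  0.2552] yaw 46.43 F [ 1.1 -0.4 -1.7] op 0.095
n 12 twist/row [-0.0002, 0.0002, 0.0554]
  dp [0.0289, -0.03, 0.0044]
  dp [0.0254, -0.033, 0.0044]
  dp [0.0216, -0.0356, 0.0044]
  dp [0.0175, -0.0378, 0.0044]
  dp [0.0133, -0.0395, 0.0044]
  dp [0.0088, -0.0407, 0.0043]
  dp [0.0043, -0.0415, 0.0043]
  dp [-0.0004, -0.0417, 0.0043]
  dp [-0.005, -0.0414, 0.0043]
  dp [-0.0095, -0.0406, 0.0043]
  dp [-0.0139, -0.0393, 0.0042]
  dp [-0.0182, -0.0375, 0.0042]
```

Request:
{"fn": "servo_tool", "kwargs": {
  "rows": [
    {"twist": [0, 0, 0.04], "dp": [0.02, -0.02, 0.002], "gripper": 0},
    {"twist": [0, 0, 0.055], "dp": [0.027, -0.031, 0.004], "gripper": 0},
    {"twist": [0, 0, 0.055], "dp": [0.023, -0.034, 0.004], "gripper": 0},
    {"twist": [0, 0, 0.055], "dp": [0.019, -0.037, 0.004], "gripper": 0},
    {"twist": [0, 0, 0.055], "dp": [0.015, -0.039, 0.004], "gripper": 0},
    {"twist": [0, 0, 0.055], "dp": [0.01, -0.04, 0.004], "gripper": 0},
    {"twist": [0, 0, 0.055], "dp": [0.006, -0.041, 0.004], "gripper": 0},
    {"twist": [0, 0, 0.055], "dp": [0.001, -0.042, 0.004], "gripper": 0},
    {"twist": [0, 0, 0.055], "dp": [-0.003, -0.041, 0.004], "gripper": 0},
    {"twist": [0, 0, 0.055], "dp": [-0.008, -0.04, 0.004], "gripper": 0}
  ]
}}

```text
time_s: 12.37
tcp_pos: [0.6378, -0.0609, 0.2205]
ee_rot: [[0.95, -0.313, -0.026], [-0.312, -0.95, 0.007], [-0.027, 0.002, -1.0]]
force: [0.1, 0.5, -3.3]
opening: 0.1
```

```bash
python3 - <<'E'
from h import *
plan([.639,-.016,.215],-29.7,4)
E
```

```text
t 12.37 tcp [ 0.6378 -0.0609  0.2205] yaw -18.22 F [ 0.1  0.5 -3.3] op 0.1
n 4 twist/row [0.0005, 0.0033, 0.0251]
  dp [-0.0064, -0.0215, 0.0029]
  dp [-0.0075, -0.0211, 0.0029]
  dp [-0.0085, -0.0207, 0.0029]
  dp [-0.0096, -0.0203, 0.0028]
```

Request:
{"fn": "servo_tool", "kwargs": {
  "rows": [
    {"twist": [0.001, 0.003, 0.025], "dp": [-0.006, -0.02, 0], "gripper": 0},
    {"twist": [0.001, 0.003, 0.025], "dp": [-0.007, -0.02, 0], "gripper": 0},
    {"twist": [0, 0.003, 0.022], "dp": [-0.008, -0.018, 0], "gripper": 0},
    {"twist": [0, 0.003, 0.015], "dp": [-0.007, -0.012, 0], "gripper": 0},
    {"twist": [0, 0, 0], "dp": [0, 0, 0], "gripper": 0},
    {"twist": [0, 0, 0], "dp": [0, 0, 0], "gripper": 0}
  ]
}}

```text
time_s: 12.87
tcp_pos: [0.6287, -0.0145, 0.2059]
ee_rot: [[0.878, -0.479, -0.025], [-0.479, -0.878, 0.005], [-0.024, 0.008, -1.0]]
force: [0.5, 0.2, -3.0]
opening: 0.098
```

```bash
python3 - <<'E'
from h import *
plan([.639,-.016,.20],-29.7,3)
im,c=shot("scene")
for k in reds(im,3):
    if 360<k[1]<420 and 180<k[2]<320: print(k,"A key z",onz(c,k[1],k[2],.150).round(4),"B key z",onz(c,k[1],k[2],r.read_state()["tcp_pos"][2]-.0348+.065).round(4))
E
```

```text
t 12.87 tcp [ 0.6287 -0.0145  0.2059] yaw -28.62 F [ 0.5  0.2 -3. ] op 0.098
n 3 twist/row [0.0013, 0.0041, 0.0032]
  dp [0.0066, -0.0024, 0.0037]
  dp [0.0066, -0.0025, 0.0038]
  dp [0.0065, -0.0025, 0.0038]
(7, np.float64(392.6), np.float64(239.3)) A key z [0.6115 0.0444 0.15  ] B key z [ 0.7093 -0.0594  0.2357]
(9, np.float64(392.8), np.float64(274.4)) A key z [ 0.7175 -0.0584  0.15  ] B key z [ 0.8022 -0.1495  0.2357]
(12, np.float64(391.9), np.float64(293.8)) A key z [ 0.7667 -0.1091  0.15  ] B key z [ 0.8453 -0.1939  0.2357]
```

Request:
{"fn": "servo_tool", "kwargs": {
  "rows": [
    {"twist": [0.001, 0.004, 0.003], "dp": [0.007, -0.003, 0], "gripper": 0},
    {"twist": [0.001, 0.004, 0.003], "dp": [0.007, -0.002, 0.003], "gripper": 0},
    {"twist": [0.001, 0.004, 0.003], "dp": [0.006, -0.002, 0.004], "gripper": 0},
    {"twist": [0, 0, 0], "dp": [0, 0, 0.002], "gripper": 0},
    {"twist": [0, 0, 0], "dp": [0, 0, 0], "gripper": 0}
  ]
}}

```text
time_s: 13.33
tcp_pos: [0.6395, -0.0191, 0.1987]
ee_rot: [[0.868, -0.497, -0.002], [-0.497, -0.868, -0.003], [-0.0, 0.003, -1.0]]
force: [-0.9, 0.9, -3.1]
opening: 0.102
```

```bash
python3 - <<'E'
from h import *
plan([.639,-.016,.19],-29.7,2)
E
```

```text
t 13.33 tcp [ 0.6395 -0.0191  0.1987] yaw -29.82 F [-0.9  0.9 -3.1] op 0.102
n 2 twist/row [0.0008, 0.0001, -0.0005]
  dp [-0.002, -0.0025, 0.0087]
  dp [-0.002, -0.0025, 0.0087]
```

Request:
{"fn": "servo_tool", "kwargs": {
  "rows": [
    {"twist": [0.001, 0, 0], "dp": [-0.002, -0.003, 0.006], "gripper": 0},
    {"twist": [0, 0, 0], "dp": [-0.002, -0.003, 0.01], "gripper": 0},
    {"twist": [0, 0, 0], "dp": [0, 0, 0.01], "gripper": 0},
    {"twist": [0, 0, 0], "dp": [0, 0, 0.006], "gripper": 0}
  ]
}}

```text
time_s: 13.67
tcp_pos: [0.6401, -0.016, 0.1826]
ee_rot: [[0.867, -0.498, 0.002], [-0.498, -0.867, -0.001], [0.002, -0.0, -1.0]]
force: [-0.2, -0.1, -3.0]
opening: 0.094
```

```bash
python3 - <<'E'
from h import *
plan([.639,-.016,.172],-29.7,2)
E
```

```text
t 13.67 tcp [ 0.6401 -0.016   0.1826] yaw -29.87 F [-0.2 -0.1 -3. ] op 0.094
n 2 twist/row [-0.0, -0.0005, -0.0007]
  dp [-0.001, 0.0006, 0.0106]
  dp [-0.001, 0.0006, 0.0106]
```

Request:
{"fn": "servo_tool", "kwargs": {
  "rows": [
    {"twist": [0, 0, 0], "dp": [-0.002, 0, 0.008], "gripper": 0},
    {"twist": [0, 0, 0], "dp": [0, 0, 0.008], "gripper": 0},
    {"twist": [0, 0, 0], "dp": [0, 0, 0.006], "gripper": 0},
    {"twist": [0, 0, 0], "dp": [0, 0, 0.004], "gripper": 0}
  ]
}}

```text
time_s: 14.0
tcp_pos: [0.6388, -0.0152, 0.1702]
ee_rot: [[0.867, -0.498, 0.001], [-0.498, -0.867, -0.001], [0.001, 0.0, -1.0]]
force: [-8.7, 0.8, 17.4]
opening: 0.099
```

```bash
python3 - <<'E'
from h import *
plan([.639,-.016,.170],-29.7,2)
E
```

```text
t 14.0 tcp [ 0.6388 -0.0152  0.1702] yaw -29.84 F [-8.7  0.8 17.4] op 0.099
n 2 twist/row [0.0001, -0.0003, -0.0006]
  dp [0.0005, 0.0006, 0.0002]
  dp [0.0005, 0.0006, 0.0002]
```

Request:
{"fn": "servo_tool", "kwargs": {
  "rows": [
    {"twist": [0, 0, 0], "dp": [0, 0, 0], "gripper": 0.4},
    {"twist": [0, 0, 0], "dp": [0, 0, 0], "gripper": 0.4},
    {"twist": [0, 0, 0], "dp": [0, 0, -0.02], "gripper": 0.4},
    {"twist": [0, 0, 0], "dp": [0, 0, -0.05], "gripper": 0.4},
    {"twist": [0, 0, 0], "dp": [0, 0, -0.07], "gripper": 0.4},
    {"twist": [0, 0, 0], "dp": [0, 0, -0.07], "gripper": 0.4},
    {"twist": [0, 0, 0], "dp": [0, 0, -0.05], "gripper": 0.4},
    {"twist": [0, 0, 0], "dp": [0, 0, 0], "gripper": 0.4}
  ]
}}

```text
time_s: 14.67
tcp_pos: [0.6392, -0.015, 0.3093]
ee_rot: [[0.868, -0.497, 0.003], [-0.497, -0.868, -0.001], [0.004, -0.001, -1.0]]
force: [0.7, -0.4, 1.5]
opening: 0.399
```

```bash
python3 - <<'E'
from h import *
st()
im,c=shot("wrist","w8")
m=rans(im,c,[.640,-.0144],.197,.088)
for q in reds(im):
    p=onz(c,*q[1:],.202)
    if abs(np.hypot(*(p[:2]-m))-.09)<.02: hd(c,m,q[1:],.202)
plan([.44,-.345,.25],0)
E
```

```text
t 14.67 tcp [ 0.6392 -0.015   0.3093] yaw -29.82 F [ 0.7 -0.4  1.5] op 0.399
ransac R 0.088 [ 0.6391 -0.0143] 780 sectors [47 44 44 62 60 60 89 80 77 87 64 66]
key [ 0.7188 -0.0608  0.202 ] r 0.0923 head -30.23
key [ 0.5336 -0.0096  0.202 ] r 0.1056 head 177.42
t 14.72 tcp [ 0.6388 -0.015   0.3075] yaw -29.82 F [-0.1  0.3 -0.2] op 0.399
n 10 twist/row [0.0, -0.0001, -0.026]
  dp [-0.0017, 0.077, 0.0115]
  dp [-0.0057, 0.0768, 0.0115]
  dp [-0.0097, 0.0764, 0.0115]
  dp [-0.0136, 0.0758, 0.0115]
  dp [-0.0176, 0.075, 0.0115]
  dp [-0.0214, 0.074, 0.0115]
  dp [-0.0253, 0.0728, 0.0115]
  dp [-0.029, 0.0714, 0.0115]
  dp [-0.0327, 0.0698, 0.0115]
  dp [-0.0363, 0.068, 0.0115]
```

Request:
{"fn": "servo_tool", "kwargs": {
  "rows": [
    {"twist": [0, 0, -0.026], "dp": [-0.002, 0.06, 0.01], "gripper": 0.7},
    {"twist": [0, 0, -0.026], "dp": [-0.006, 0.077, 0.012], "gripper": 0.7},
    {"twist": [0, 0, -0.026], "dp": [-0.01, 0.076, 0.012], "gripper": 0.7},
    {"twist": [0, 0, -0.026], "dp": [-0.014, 0.076, 0.012], "gripper": 0.7},
    {"twist": [0, 0, -0.026], "dp": [-0.018, 0.075, 0.012], "gripper": 0.7},
    {"twist": [0, 0, -0.026], "dp": [-0.021, 0.074, 0.012], "gripper": 0.7},
    {"twist": [0, 0, -0.026], "dp": [-0.025, 0.073, 0.012], "gripper": 0.7},
    {"twist": [0, 0, -0.026], "dp": [-0.029, 0.071, 0.012], "gripper": 0.7},
    {"twist": [0, 0, -0.02], "dp": [-0.03, 0.05, 0.01], "gripper": 0.7},
    {"twist": [0, 0, -0.01], "dp": [-0.015, 0.02, 0.005], "gripper": 0.7}
  ]
}}

```text
time_s: 15.55
tcp_pos: [0.4544, -0.3116, 0.2429]
ee_rot: [[1.0, -0.01, 0.002], [-0.01, -1.0, 0.004], [0.002, -0.004, -1.0]]
force: [0.5, -0.0, -0.4]
opening: 0.703
```

```bash
cat >> h.py <<'E'
def cobs(im,c,z,amin=400):
    h=cv2.cvtColor(im,cv2.COLOR_BGR2HSV);m=cv2.inRange(h,(18,90,70),(36,255,255));m=cv2.morphologyEx(m,cv2.MORPH_CLOSE,np.ones((9,9)))
    for q in cv2.findContours(m,cv2.RETR_EXTERNAL,cv2.CHAIN_APPROX_NONE)[0]:
        if cv2.contourArea(q)<amin: continue
        P=np.array([onz(c,*p,z)[:2] for p in q[:,0]],np.float32);(x,y),(a,b),t=cv2.minAreaRect(P*1000);ax=np.radians(t+(0 if a>b else 90))
        hdg=(np.degrees(ax))%180-90
        print("cob px",q[:,0].mean(0).round(),"at",round(x/1e3,4),round(y/1e3,4),"size",round(a),round(b),"yaw",round(hdg,2))
E
python3 - <<'E'
from h import *
st();im,c=shot("wrist","w9");cobs(im,c,.0235)
E
```

```text
t 15.55 tcp [ 0.4544 -0.3116  0.2429] yaw -0.59 F [ 0.5 -0.  -0.4] op 0.703
cob px [290. 364.] at 0.4188 -0.4872 size 85 43 yaw -47.16
cob px [247. 239.] at 0.3793 -0.3346 size 91 40 yaw -4.6
cob px [323. 238.] at 0.46 -0.3348 size 41 91 yaw 4.93
```

View pics/w9.png

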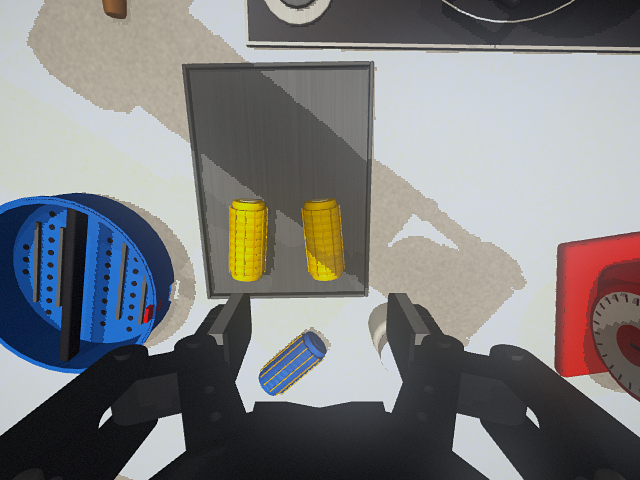

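Two cobs on the tray: (247,239) px → (0.379,-0.335) yaw ≈ -4.6°, and (323,238) → (0.460,-0.335) yaw ≈ +4.9°. The blue decoy cob lies outside. I'm going for the right one.

```bash
python3 - <<'E'
from h import *
plan([.46,-.3348,.07],4.9,6)
E
```

```text
t 15.6 tcp [ 0.4532 -0.3123  0.2421] yaw -0.62 F [-1.9 -1.1  0.2] op 0.702
n 6 twist/row [-0.0003, 0.0, -0.008]
  dp [0.0024, 0.0077, 0.0573]
  dp [0.0022, 0.0077, 0.0573]
  dp [0.0021, 0.0077, 0.0573]
  dp [0.002, 0.0077, 0.0574]
  dp [0.0019, 0.0077, 0.0574]
  dp [0.0017, 0.0077, 0.0574]
```

Request:
{"fn": "servo_tool", "kwargs": {
  "rows": [
    {"twist": [0, 0, -0.008], "dp": [0.003, 0.008, 0.04], "gripper": 0.7},
    {"twist": [0, 0, -0.008], "dp": [0.002, 0.008, 0.057], "gripper": 0.7},
    {"twist": [0, 0, -0.008], "dp": [0.002, 0.008, 0.057], "gripper": 0.7},
    {"twist": [0, 0, -0.008], "dp": [0.002, 0.008, 0.057], "gripper": 0.7},
    {"twist": [0, 0, -0.008], "dp": [0.002, 0.008, 0.057], "gripper": 0.7},
    {"twist": [0, 0, -0.006], "dp": [0.002, 0.006, 0.04], "gripper": 0.7},
    {"twist": [0, 0, 0], "dp": [0, 0, 0], "gripper": 0.7},
    {"twist": [0, 0, 0], "dp": [0, 0, 0], "gripper": 0.7}
  ]
}}

```text
time_s: 16.27
tcp_pos: [0.4587, -0.3339, 0.0787]
ee_rot: [[0.997, 0.077, -0.001], [0.077, -0.997, 0.007], [-0.0, -0.007, -1.0]]
force: [-0.2, 0.0, 0.3]
opening: 0.7
```

```bash
python3 - <<'E'
from h import *
plan([.46,-.3348,.018],4.9,3)
E
```

```text
t 16.27 tcp [ 0.4587 -0.3339  0.0787] yaw 4.42 F [-0.2  0.   0.3] op 0.7
n 3 twist/row [-0.0012, 0.0, -0.0014]
  dp [0.0008, 0.001, 0.0405]
  dp [0.0008, 0.0009, 0.0405]
  dp [0.0008, 0.0008, 0.0405]
```

Request:
{"fn": "servo_tool", "kwargs": {
  "rows": [
    {"twist": [-0.001, 0, -0.002], "dp": [0.001, 0.001, 0.03], "gripper": 0.7},
    {"twist": [-0.001, 0, -0.001], "dp": [0.001, 0.001, 0.04], "gripper": 0.7},
    {"twist": [0, 0, 0], "dp": [0.001, 0.001, 0.035], "gripper": 0.7},
    {"twist": [0, 0, 0], "dp": [0, 0, 0.01], "gripper": 0.7},
    {"twist": [0, 0, 0], "dp": [0, 0, 0], "gripper": 0.7}
  ],
  "squeeze": 60
}}

```text
time_s: 16.68
tcp_pos: [0.4649, -0.3358, 0.0261]
ee_rot: [[0.997, 0.082, 0.007], [0.082, -0.997, -0.002], [0.007, 0.003, -1.0]]
force: [0.4, -0.1, 0.2]
opening: 0.696
```

```bash
python3 - <<'E'
from h import *
plan([.46,-.3348,.018],4.9,1)
E
```

```text
t 16.68 tcp [ 0.4649 -0.3358  0.0261] yaw 4.72 F [ 0.4 -0.1  0.2] op 0.696
n 1 twist/row [0.0013, -0.0034, -0.0016]
  dp [-0.0098, -0.0028, 0.0162]
```

Request:
{"fn": "servo_tool", "kwargs": {
  "rows": [
    {"twist": [0.001, -0.003, 0], "dp": [-0.008, -0.001, 0.01], "gripper": 0.7},
    {"twist": [0, 0, 0], "dp": [-0.003, 0, 0.008], "gripper": 0.6},
    {"twist": [0, 0, 0], "dp": [0, 0, 0], "gripper": 0.3},
    {"twist": [0, 0, 0], "dp": [0, 0, 0], "gripper": 0.3},
    {"twist": [0, 0, 0], "dp": [0, 0, 0], "gripper": 0.3},
    {"twist": [0, 0, 0], "dp": [0, 0, 0], "gripper": 0.3}
  ]
}}

```text
time_s: 17.18
tcp_pos: [0.4622, -0.3378, 0.0226]
ee_rot: [[0.997, 0.082, 0.007], [0.082, -0.997, -0.006], [0.006, 0.006, -1.0]]
force: [-0.1, -0.9, -0.6]
opening: 0.433
```

```bash
python3 - <<'E'
from h import *
plan([.46,-.3348,.32],4.9)
E
```

```text
t 17.18 tcp [ 0.4622 -0.3378  0.0226] yaw 4.71 F [-0.1 -0.9 -0.6] op 0.433
n 8 twist/row [0.0004, -0.0004, -0.0002]
  dp [-0.0, -0.0003, -0.0743]
  dp [-0.0001, -0.0004, -0.0743]
  dp [-0.0001, -0.0004, -0.0743]
  dp [-0.0002, -0.0005, -0.0743]
  dp [-0.0003, -0.0006, -0.0743]
  dp [-0.0003, -0.0006, -0.0743]
  dp [-0.0004, -0.0007, -0.0743]
  dp [-0.0004, -0.0007, -0.0743]
```

Request:
{"fn": "servo_tool", "kwargs": {
  "rows": [
    {"twist": [0, 0, 0], "dp": [0, 0, -0.03], "gripper": 0.3},
    {"twist": [0, 0, 0], "dp": [0, 0, -0.07], "gripper": 0.3},
    {"twist": [0, 0, 0], "dp": [0, 0, -0.075], "gripper": 0.3},
    {"twist": [0, 0, 0], "dp": [0, 0, -0.075], "gripper": 0.3},
    {"twist": [0, 0, 0], "dp": [0, 0, -0.075], "gripper": 0.3},
    {"twist": [0, 0, 0], "dp": [0, 0, -0.075], "gripper": 0.3},
    {"twist": [0, 0, 0], "dp": [0, 0, -0.07], "gripper": 0.3},
    {"twist": [0, 0, 0], "dp": [0, 0, -0.06], "gripper": 0.3},
    {"twist": [0, 0, 0], "dp": [0, 0, -0.03], "gripper": 0.3}
  ]
}}

```text
time_s: 17.93
tcp_pos: [0.4559, -0.333, 0.3083]
ee_rot: [[0.997, 0.081, -0.006], [0.081, -0.997, 0.004], [-0.005, -0.005, -1.0]]
force: [0.9, 0.5, -1.3]
opening: 0.433
```

```bash
python3 - <<'E'
from h import *
st();im,c=shot("wrist","w10");d=np.load("hand.npz");ct=(d["K"],d["po"],d["Ro"])
h=im;print("held cob in tool frame at z=0:");cobs(im,ct,-.001)
C=np.array([.6393,-.0144]);yaw=-30
for sg in(1,-1): print(sg,C+sg*.047*np.array([np.cos(np.radians(yaw)),np.sin(np.radians(yaw))]))
t=C+.047*np.array([np.cos(np.radians(yaw)),np.sin(np.radians(yaw))])
plan([*t,.28],yaw)
E
```

```text
t 17.93 tcp [ 0.4559 -0.333   0.3083] yaw 4.65 F [ 0.9  0.5 -1.3] op 0.433
held cob in tool frame at z=0:
cob px [306. 283.] at -0.0046 -0.0084 size 110 52 yaw -2.23
1 [ 0.68000319 -0.0379    ]
-1 [0.59859681 0.0091    ]
t 17.98 tcp [ 0.457  -0.3339  0.3113] yaw 4.65 F [ 0.4 -0.8  2.1] op 0.434
n 10 twist/row [-0.0, 0.0001, 0.0302]
  dp [0.0493, -0.0554, 0.0063]
  dp [0.0458, -0.0583, 0.0063]
  dp [0.0422, -0.0609, 0.0063]
  dp [0.0385, -0.0634, 0.0063]
  dp [0.0346, -0.0656, 0.0063]
  dp [0.0305, -0.0675, 0.0063]
  dp [0.0264, -0.0693, 0.0063]
  dp [0.0222, -0.0707, 0.0063]
  dp [0.0178, -0.0719, 0.0063]
  dp [0.0135, -0.0729, 0.0063]
```

Request:
{"fn": "servo_tool", "kwargs": {
  "rows": [
    {"twist": [0, 0, 0.025], "dp": [0.035, -0.04, 0], "gripper": 0.3},
    {"twist": [0, 0, 0.03], "dp": [0.047, -0.057, 0], "gripper": 0.3},
    {"twist": [0, 0, 0.03], "dp": [0.043, -0.06, 0], "gripper": 0.3},
    {"twist": [0, 0, 0.03], "dp": [0.039, -0.062, 0], "gripper": 0.3},
    {"twist": [0, 0, 0.03], "dp": [0.036, -0.065, 0], "gripper": 0.3},
    {"twist": [0, 0, 0.03], "dp": [0.032, -0.067, 0], "gripper": 0.3},
    {"twist": [0, 0, 0.03], "dp": [0.028, -0.068, 0], "gripper": 0.3},
    {"twist": [0, 0, 0.03], "dp": [0.024, -0.07, 0], "gripper": 0.3},
    {"twist": [0, 0, 0.03], "dp": [0.018, -0.06, 0], "gripper": 0.3},
    {"twist": [0, 0, 0.02], "dp": [0.01, -0.04, 0], "gripper": 0.3}
  ]
}}

```text
time_s: 18.82
tcp_pos: [0.6715, -0.0642, 0.3084]
ee_rot: [[0.864, -0.504, -0.001], [-0.504, -0.864, -0.005], [0.001, 0.005, -1.0]]
force: [-0.5, -0.7, -0.6]
opening: 0.432
```

```bash
python3 - <<'E'
from h import *
plan([.680,-.0379,.25],-30,4)
E
```

```text
t 18.82 tcp [ 0.6715 -0.0642  0.3084] yaw -30.25 F [-0.5 -0.7 -0.6] op 0.432
n 4 twist/row [0.0006, -0.0002, -0.0005]
  dp [-0.003, -0.0137, 0.0291]
  dp [-0.003, -0.0136, 0.0291]
  dp [-0.003, -0.0136, 0.0292]
  dp [-0.0029, -0.0136, 0.0292]
```

Request:
{"fn": "servo_tool", "kwargs": {
  "rows": [
    {"twist": [0, 0, 0], "dp": [-0.003, -0.012, 0.01], "gripper": 0.3},
    {"twist": [0, 0, 0], "dp": [-0.003, -0.012, 0.02], "gripper": 0.3},
    {"twist": [0, 0, 0], "dp": [-0.003, -0.012, 0.03], "gripper": 0.3},
    {"twist": [0, 0, 0], "dp": [-0.002, -0.008, 0.03], "gripper": 0.3},
    {"twist": [0, 0, 0], "dp": [0, 0, 0.01], "gripper": 0.3},
    {"twist": [0, 0, 0], "dp": [0, 0, 0], "gripper": 0.3}
  ]
}}

```text
time_s: 19.32
tcp_pos: [0.6762, -0.0384, 0.2483]
ee_rot: [[0.867, -0.497, -0.009], [-0.497, -0.867, -0.004], [-0.006, 0.008, -1.0]]
force: [0.4, -0.4, -1.5]
opening: 0.43
```

```bash
python3 - <<'E'
from h import *
plan([.680,-.0379,.21],-30,3)
E
```

```text
t 19.32 tcp [ 0.6762 -0.0384  0.2483] yaw -29.83 F [ 0.4 -0.4 -1.5] op 0.43
n 3 twist/row [0.0014, 0.001, 0.0005]
  dp [0.0022, -0.0018, 0.0255]
  dp [0.0021, -0.0017, 0.0255]
  dp [0.002, -0.0016, 0.0256]
```

Request:
{"fn": "servo_tool", "kwargs": {
  "rows": [
    {"twist": [0.001, 0.001, 0.001], "dp": [0.003, -0.001, 0.015], "gripper": 0.3},
    {"twist": [0.001, 0.001, 0], "dp": [0.002, -0.001, 0.025], "gripper": 0.3},
    {"twist": [0.001, 0.001, 0], "dp": [0.001, -0.001, 0.02], "gripper": 0.3},
    {"twist": [0, 0, 0], "dp": [0, 0, 0.01], "gripper": 0.3}
  ]
}}

```text
time_s: 19.65
tcp_pos: [0.679, -0.042, 0.2121]
ee_rot: [[0.865, -0.501, 0.002], [-0.501, -0.865, -0.003], [0.003, 0.002, -1.0]]
force: [-0.3, 0.3, -1.0]
opening: 0.434
```

```bash
python3 - <<'E'
from h import *
plan([.680,-.0379,.167],-30,3)
E
```

```text
t 19.65 tcp [ 0.679  -0.042   0.2121] yaw -30.1 F [-0.3  0.3 -1. ] op 0.434
n 3 twist/row [0.0003, -0.0005, -0.0003]
  dp [-0.0009, -0.0027, 0.03]
  dp [-0.0008, -0.0027, 0.03]
  dp [-0.0008, -0.0027, 0.0301]
```

Request:
{"fn": "servo_tool", "kwargs": {
  "rows": [
    {"twist": [0, 0, 0], "dp": [-0.001, -0.003, 0.018], "gripper": 0.3},
    {"twist": [0, 0, 0], "dp": [-0.001, -0.003, 0.022], "gripper": 0.3},
    {"twist": [0, 0, 0], "dp": [0, -0.001, 0.02], "gripper": 0.3},
    {"twist": [0, 0, 0], "dp": [0, 0, 0.015], "gripper": 0.3}
  ]
}}

```text
time_s: 19.98
tcp_pos: [0.6805, -0.0393, 0.172]
ee_rot: [[0.865, -0.503, 0.004], [-0.503, -0.865, -0.003], [0.005, 0.001, -1.0]]
force: [0.2, -0.1, -1.7]
opening: 0.426
```

```bash
python3 - <<'E'
from h import *
plan([.680,-.0379,.166],-30,2)
E
```

```text
t 19.98 tcp [ 0.6805 -0.0393  0.172 ] yaw -30.17 F [ 0.2 -0.1 -1.7] op 0.426
n 2 twist/row [0.0002, -0.0013, -0.0007]
  dp [-0.0012, -0.001, 0.0059]
  dp [-0.0012, -0.001, 0.006]
```

Request:
{"fn": "servo_tool", "kwargs": {
  "rows": [
    {"twist": [0, 0, 0], "dp": [-0.001, -0.001, 0.006], "gripper": 0.3},
    {"twist": [0, 0, 0], "dp": [-0.001, 0, 0.004], "gripper": 0.3},
    {"twist": [0, 0, 0], "dp": [0, 0, 0.001], "gripper": 0.3},
    {"twist": [0, 0, 0], "dp": [0, 0, 0], "gripper": 0.3}
  ]
}}

```text
time_s: 20.32
tcp_pos: [0.6825, -0.0397, 0.1685]
ee_rot: [[0.865, -0.502, 0.01], [-0.502, -0.865, -0.006], [0.012, 0.001, -1.0]]
force: [-3.5, 0.2, 1.2]
opening: 0.435
```

```bash
python3 - <<'E'
from h import *
plan([.680,-.0379,.166],-30,2)
E
```

```text
t 20.32 tcp [ 0.6825 -0.0397  0.1685] yaw -30.14 F [-3.5  0.2  1.2] op 0.435
n 2 twist/row [0.0002, -0.0029, -0.0006]
  dp [-0.0031, -0.0003, 0.0024]
  dp [-0.003, -0.0003, 0.0025]
```

Request:
{"fn": "servo_tool", "kwargs": {
  "rows": [
    {"twist": [0, -0.003, 0], "dp": [-0.005, 0, 0.003], "gripper": 0.3},
    {"twist": [0, -0.002, 0], "dp": [-0.002, 0, 0.002], "gripper": 0.3},
    {"twist": [0, 0, 0], "dp": [0, 0, 0], "gripper": 0.5},
    {"twist": [0, 0, 0], "dp": [0, 0, 0], "gripper": 0.53},
    {"twist": [0, 0, 0], "dp": [0, 0, 0], "gripper": 0.53},
    {"twist": [0, 0, 0], "dp": [0, 0, -0.02], "gripper": 0.53},
    {"twist": [0, 0, 0], "dp": [0, 0, -0.05], "gripper": 0.53},
    {"twist": [0, 0, 0], "dp": [0, 0, -0.07], "gripper": 0.53},
    {"twist": [0, 0, 0], "dp": [0, 0, -0.07], "gripper": 0.53},
    {"twist": [0, 0, 0], "dp": [0, 0, -0.04], "gripper": 0.53}
  ]
}}

```text
time_s: 21.15
tcp_pos: [0.676, -0.0367, 0.2887]
ee_rot: [[0.865, -0.501, -0.012], [-0.501, -0.865, -0.0], [-0.01, 0.006, -1.0]]
force: [0.8, 0.2, 0.6]
opening: 0.532
```

```bash
python3 - <<'E'
from h import *
st();im,c=shot("wrist","w11");cobs(im,c,.165)
m=rans(im,c,[.6393,-.0144],.197,.088)
plan([.3793,-.325,.25],-4.6)
E
```

```text
t 21.15 tcp [ 0.676  -0.0367  0.2887] yaw -30.08 F [0.8 0.2 0.6] op 0.532
cob px [325. 234.] at 0.6803 -0.0372 size 91 40 yaw -30.03
ransac R 0.088 [ 0.6388 -0.0144] 952 sectors [ 82  10  63  81  66  81 144 114  79  90  67  75]
t 21.2 tcp [ 0.678  -0.0369  0.2933] yaw -30.08 F [1.  0.1 3.8] op 0.529
n 11 twist/row [0.0001, 0.0002, -0.0202]
  dp [-0.0207, 0.0725, 0.0082]
  dp [-0.0236, 0.0716, 0.0082]
  dp [-0.0265, 0.0706, 0.0081]
  dp [-0.0293, 0.0695, 0.0081]
  dp [-0.0321, 0.0683, 0.0081]
  dp [-0.0349, 0.0669, 0.0081]
  dp [-0.0375, 0.0654, 0.008]
  dp [-0.0402, 0.0639, 0.008]
  dp [-0.0427, 0.0622, 0.008]
  dp [-0.0452, 0.0604, 0.0079]
  dp [-0.0476, 0.0585, 0.0079]
```

View pics/w11.png

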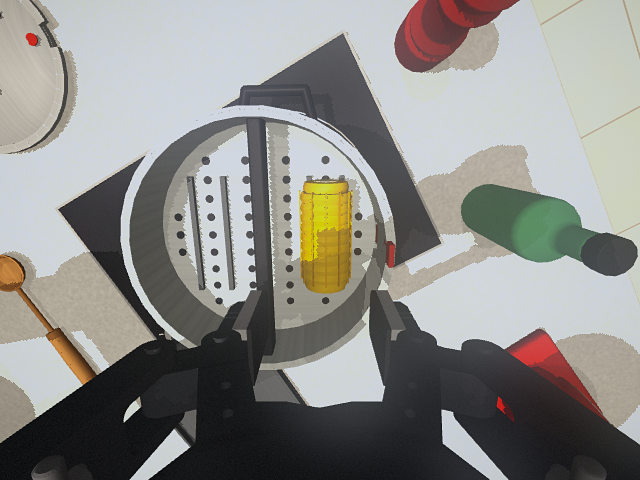

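The first cob sits between its ribs on the +x side, at (325,234) px, along the basket's y. Going for the second.

Request:
{"fn": "servo_tool", "kwargs": {
  "rows": [
    {"twist": [0, 0, -0.02], "dp": [-0.021, 0.055, 0], "gripper": 0.7},
    {"twist": [0, 0, -0.02], "dp": [-0.024, 0.072, 0.005], "gripper": 0.7},
    {"twist": [0, 0, -0.02], "dp": [-0.027, 0.071, 0.01], "gripper": 0.7},
    {"twist": [0, 0, -0.02], "dp": [-0.03, 0.07, 0.01], "gripper": 0.7},
    {"twist": [0, 0, -0.02], "dp": [-0.032, 0.068, 0.01], "gripper": 0.7},
    {"twist": [0, 0, -0.02], "dp": [-0.035, 0.067, 0.01], "gripper": 0.7},
    {"twist": [0, 0, -0.02], "dp": [-0.038, 0.065, 0.01], "gripper": 0.7},
    {"twist": [0, 0, -0.02], "dp": [-0.04, 0.064, 0.01], "gripper": 0.7},
    {"twist": [0, 0, -0.02], "dp": [-0.043, 0.062, 0.01], "gripper": 0.7},
    {"twist": [0, 0, -0.02], "dp": [-0.045, 0.06, 0.01], "gripper": 0.7}
  ]
}}

```text
time_s: 22.03
tcp_pos: [0.4151, -0.2982, 0.2552]
ee_rot: [[0.996, -0.091, 0.023], [-0.091, -0.996, -0.007], [0.024, 0.004, -1.0]]
force: [-0.3, -0.7, -0.1]
opening: 0.701
```

```bash
python3 - <<'E'
from h import *
s=st();im,c=shot("wrist");cobs(im,c,.0235)
plan([.3793,-.3346,.18],-4.6,4)
E
```

```text
t 22.03 tcp [ 0.4151 -0.2982  0.2552] yaw -5.21 F [-0.3 -0.7 -0.1] op 0.701
cob px [331. 364.] at 0.4192 -0.4865 size 82 45 yaw -47.7
cob px [284. 248.] at 0.3787 -0.3347 size 92 40 yaw -6.01
t 22.08 tcp [ 0.4099 -0.3025  0.2538] yaw -5.28 F [-3.7 -2.9 -0.9] op 0.697
n 4 twist/row [0.001, -0.0022, -0.0015]
  dp [-0.0144, 0.0171, 0.0368]
  dp [-0.0143, 0.0172, 0.0368]
  dp [-0.0142, 0.0172, 0.0368]
  dp [-0.0141, 0.0172, 0.0369]
```

Request:
{"fn": "servo_tool", "kwargs": {
  "rows": [
    {"twist": [0.001, -0.003, 0], "dp": [-0.012, 0.014, 0.03], "gripper": 0.7},
    {"twist": [0.001, -0.003, 0], "dp": [-0.012, 0.014, 0.05], "gripper": 0.7},
    {"twist": [0.001, -0.002, 0], "dp": [-0.012, 0.014, 0.055], "gripper": 0.7},
    {"twist": [0, -0.002, 0], "dp": [-0.01, 0.013, 0.055], "gripper": 0.7},
    {"twist": [0, 0, 0], "dp": [-0.005, 0.005, 0.055], "gripper": 0.7},
    {"twist": [0, 0, 0], "dp": [0, 0, 0.04], "gripper": 0.7},
    {"twist": [0, 0, 0], "dp": [0, 0, 0.02], "gripper": 0.7},
    {"twist": [0, 0, 0], "dp": [0, 0, 0], "gripper": 0.7}
  ]
}}

```text
time_s: 22.75
tcp_pos: [0.382, -0.3395, 0.0996]
ee_rot: [[0.994, -0.104, 0.009], [-0.104, -0.994, -0.012], [0.01, 0.011, -1.0]]
force: [0.2, 0.3, 0.1]
opening: 0.699
```

```bash
python3 - <<'E'
from h import *
plan([.379,-.3346,.05],-5.2,3)
E
```

```text
t 22.75 tcp [ 0.382  -0.3395  0.0996] yaw -5.99 F [0.2 0.3 0.1] op 0.699
n 3 twist/row [0.0019, -0.0017, -0.0023]
  dp [-0.0026, -0.0034, 0.033]
  dp [-0.0025, -0.0033, 0.033]
  dp [-0.0024, -0.0032, 0.033]
```

Request:
{"fn": "servo_tool", "kwargs": {
  "rows": [
    {"twist": [0.002, -0.002, -0.002], "dp": [-0.003, -0.003, 0.03], "gripper": 0.7},
    {"twist": [0.002, -0.002, -0.002], "dp": [-0.003, -0.003, 0.04], "gripper": 0.7},
    {"twist": [0.001, -0.002, -0.002], "dp": [-0.003, -0.003, 0.04], "gripper": 0.7},
    {"twist": [0, 0, 0], "dp": [-0.001, 0, 0.02], "gripper": 0.7},
    {"twist": [0, 0, 0], "dp": [0, 0, 0], "gripper": 0.7}
  ]
}}

```text
time_s: 23.17
tcp_pos: [0.3835, -0.3384, 0.0386]
ee_rot: [[0.996, -0.091, 0.006], [-0.091, -0.996, -0.009], [0.007, 0.008, -1.0]]
force: [-0.6, 0.0, 0.4]
opening: 0.7
```

```bash
python3 - <<'E'
from h import *
plan([.379,-.3346,.018],-5.2,1)
E
```

```text
t 23.17 tcp [ 0.3835 -0.3384  0.0386] yaw -5.21 F [-0.6  0.   0.4] op 0.7
n 1 twist/row [0.004, -0.0034, -0.0001]
  dp [-0.01, -0.007, 0.041]
```

Request:
{"fn": "servo_tool", "kwargs": {
  "rows": [
    {"twist": [0.002, -0.002, 0], "dp": [-0.006, -0.003, 0.018], "gripper": 0.7},
    {"twist": [0.002, -0.002, 0], "dp": [-0.005, -0.003, 0.018], "gripper": 0.7},
    {"twist": [0, 0, 0], "dp": [-0.002, -0.001, 0.004], "gripper": 0.6},
    {"twist": [0, 0, 0], "dp": [0, 0, 0], "gripper": 0.3},
    {"twist": [0, 0, 0], "dp": [0, 0, 0], "gripper": 0.3},
    {"twist": [0, 0, 0], "dp": [0, 0, 0], "gripper": 0.3},
    {"twist": [0, 0, 0], "dp": [0, 0, 0], "gripper": 0.3}
  ]
}}

```text
time_s: 23.75
tcp_pos: [0.3807, -0.3372, 0.0222]
ee_rot: [[0.996, -0.09, 0.005], [-0.09, -0.996, -0.005], [0.005, 0.005, -1.0]]
force: [-0.6, -0.3, -1.9]
opening: 0.43
```

```bash
python3 - <<'E'
from h import *
st()
E
```

```text
t 23.75 tcp [ 0.3807 -0.3372  0.0222] yaw -5.19 F [-0.6 -0.3 -1.9] op 0.43
```

Request:
{"fn": "servo_tool", "kwargs": {
  "rows": [
    {"twist": [0, 0, 0], "dp": [0, 0, -0.03], "gripper": 0.3},
    {"twist": [0, 0, 0], "dp": [0, 0, -0.07], "gripper": 0.3},
    {"twist": [0, 0, 0], "dp": [0, 0, -0.075], "gripper": 0.3},
    {"twist": [0, 0, 0], "dp": [0, 0, -0.075], "gripper": 0.3},
    {"twist": [0, 0, 0], "dp": [0, 0, -0.075], "gripper": 0.3},
    {"twist": [0, 0, 0], "dp": [0, 0, -0.075], "gripper": 0.3},
    {"twist": [0, 0, 0], "dp": [0, 0, -0.07], "gripper": 0.3},
    {"twist": [0, 0, 0], "dp": [0, 0, -0.06], "gripper": 0.3},
    {"twist": [0, 0, 0], "dp": [0, 0, -0.03], "gripper": 0.3}
  ]
}}

```text
time_s: 24.5
tcp_pos: [0.3752, -0.3317, 0.309]
ee_rot: [[0.996, -0.091, -0.006], [-0.091, -0.996, 0.005], [-0.006, -0.004, -1.0]]
force: [0.7, -0.1, -0.8]
opening: 0.434
```

```bash
python3 - <<'E'
from h import *
plan([.5984,.0091,.3],-30)
E
```

```text
t 24.5 tcp [ 0.3752 -0.3317  0.309 ] yaw -5.22 F [ 0.7 -0.1 -0.8] op 0.434
n 11 twist/row [-0.0001, 0.0003, 0.0197]
  dp [0.0348, -0.0654, 0.0017]
  dp [0.0322, -0.0667, 0.0017]
  dp [0.0295, -0.0679, 0.0017]
  dp [0.0268, -0.069, 0.0017]
  dp [0.0241, -0.07, 0.0017]
  dp [0.0213, -0.0709, 0.0017]
  dp [0.0185, -0.0717, 0.0017]
  dp [0.0157, -0.0724, 0.0017]
  dp [0.0128, -0.073, 0.0017]
  dp [0.01, -0.0734, 0.0017]
  dp [0.0071, -0.0737, 0.0016]
```

Request:
{"fn": "servo_tool", "kwargs": {
  "rows": [
    {"twist": [0, 0, 0.02], "dp": [0.03, -0.05, 0], "gripper": 0.3},
    {"twist": [0, 0, 0.02], "dp": [0.032, -0.067, 0], "gripper": 0.3},
    {"twist": [0, 0, 0.02], "dp": [0.03, -0.068, 0], "gripper": 0.3},
    {"twist": [0, 0, 0.02], "dp": [0.027, -0.069, 0], "gripper": 0.3},
    {"twist": [0, 0, 0.02], "dp": [0.024, -0.07, 0], "gripper": 0.3},
    {"twist": [0, 0, 0.02], "dp": [0.021, -0.071, 0], "gripper": 0.3},
    {"twist": [0, 0, 0.02], "dp": [0.019, -0.072, 0], "gripper": 0.3},
    {"twist": [0, 0, 0.02], "dp": [0.016, -0.072, 0], "gripper": 0.3},
    {"twist": [0, 0, 0.02], "dp": [0.013, -0.065, 0], "gripper": 0.3},
    {"twist": [0, 0, 0.02], "dp": [0.01, -0.055, 0], "gripper": 0.3}
  ]
}}

```text
time_s: 25.33
tcp_pos: [0.5813, -0.0396, 0.3201]
ee_rot: [[0.866, -0.5, 0.012], [-0.5, -0.866, -0.011], [0.015, 0.004, -1.0]]
force: [0.9, -1.5, -1.6]
opening: 0.427
```

```bash
python3 - <<'E'
from h import *
plan([.5984,.0091,.25],-30,4)
E
```

```text
t 25.33 tcp [ 0.5813 -0.0396  0.3201] yaw -29.97 F [ 0.9 -1.5 -1.6] op 0.427
n 4 twist/row [0.0005, -0.0019, 0.0001]
  dp [-0.0053, -0.0255, 0.0349]
  dp [-0.0052, -0.0255, 0.0349]
  dp [-0.005, -0.0254, 0.035]
  dp [-0.0049, -0.0254, 0.035]
```

Request:
{"fn": "servo_tool", "kwargs": {
  "rows": [
    {"twist": [0.001, -0.002, 0], "dp": [-0.004, -0.022, 0.02], "gripper": 0.3},
    {"twist": [0.001, -0.002, 0], "dp": [-0.004, -0.022, 0.03], "gripper": 0.3},
    {"twist": [0, -0.002, 0], "dp": [-0.004, -0.022, 0.035], "gripper": 0.3},
    {"twist": [0, -0.001, 0], "dp": [-0.003, -0.018, 0.03], "gripper": 0.3},
    {"twist": [0, 0, 0], "dp": [0, 0, 0.01], "gripper": 0.3},
    {"twist": [0, 0, 0], "dp": [0, 0, 0], "gripper": 0.3}
  ]
}}

```text
time_s: 25.83
tcp_pos: [0.5966, 0.0065, 0.2503]
ee_rot: [[0.87, -0.493, -0.002], [-0.493, -0.87, 0.001], [-0.002, 0.0, -1.0]]
force: [-0.1, -0.2, -0.5]
opening: 0.434
```

```bash
python3 - <<'E'
from h import *
plan([.5984,.0091,.21],-30,3)
E
```

```text
t 25.83 tcp [0.5966 0.0065 0.2503] yaw -29.54 F [-0.1 -0.2 -0.5] op 0.434
n 3 twist/row [0.0001, 0.0004, 0.0013]
  dp [0.0002, -0.0021, 0.0269]
  dp [0.0002, -0.0021, 0.0269]
  dp [0.0002, -0.0021, 0.0269]
```

Request:
{"fn": "servo_tool", "kwargs": {
  "rows": [
    {"twist": [0, 0, 0.001], "dp": [0, -0.002, 0.016], "gripper": 0.3},
    {"twist": [0, 0, 0.001], "dp": [0, -0.002, 0.027], "gripper": 0.3},
    {"twist": [0, 0, 0.001], "dp": [0, -0.002, 0.027], "gripper": 0.3},
    {"twist": [0, 0, 0], "dp": [0, 0, 0.02], "gripper": 0.3},
    {"twist": [0, 0, 0], "dp": [0, 0, 0.01], "gripper": 0.3}
  ]
}}

```text
time_s: 26.25
tcp_pos: [0.5975, 0.0051, 0.1981]
ee_rot: [[0.865, -0.502, 0.001], [-0.502, -0.865, -0.001], [0.001, 0.0, -1.0]]
force: [-0.4, -0.8, -0.2]
opening: 0.435
```

```bash
python3 - <<'E'
from h import *
plan([.5984,.0091,.167],-30,3)
E
```

```text
t 26.25 tcp [0.5975 0.0051 0.1981] yaw -30.12 F [-0.4 -0.8 -0.2] op 0.435
n 3 twist/row [0.0001, -0.0002, -0.0003]
  dp [-0.0008, -0.0026, 0.0207]
  dp [-0.0008, -0.0026, 0.0207]
  dp [-0.0008, -0.0026, 0.0207]
```

Request:
{"fn": "servo_tool", "kwargs": {
  "rows": [
    {"twist": [0, 0, 0], "dp": [-0.001, -0.003, 0.014], "gripper": 0.3},
    {"twist": [0, 0, 0], "dp": [-0.001, -0.002, 0.018], "gripper": 0.3},
    {"twist": [0, 0, 0], "dp": [-0.001, -0.001, 0.016], "gripper": 0.3},
    {"twist": [0, 0, 0], "dp": [0, 0, 0.008], "gripper": 0.3},
    {"twist": [0, 0, 0], "dp": [0, 0, 0.003], "gripper": 0.3}
  ]
}}

```text
time_s: 26.67
tcp_pos: [0.5974, 0.0075, 0.1651]
ee_rot: [[0.864, -0.503, 0.0], [-0.503, -0.864, -0.001], [0.001, 0.001, -1.0]]
force: [-0.4, -0.5, -0.4]
opening: 0.433
```

```bash
python3 - <<'E'
from h import *
plan([.5984,.0091,.167],-30,2)
E
```

```text
t 26.67 tcp [0.5974 0.0075 0.1651] yaw -30.21 F [-0.4 -0.5 -0.4] op 0.433
n 2 twist/row [0.0002, -0.0002, -0.0009]
  dp [0.0001, -0.0019, -0.0019]
  dp [0.0001, -0.0019, -0.0019]
```

Good; nudge down until it just touches, release, retreat.

Request:
{"fn": "servo_tool", "kwargs": {
  "rows": [
    {"twist": [0, 0, 0], "dp": [0, 0, 0.002], "gripper": 0.3},
    {"twist": [0, 0, 0], "dp": [0, 0, 0], "gripper": 0.5},
    {"twist": [0, 0, 0], "dp": [0, 0, 0], "gripper": 0.53},
    {"twist": [0, 0, 0], "dp": [0, 0, 0], "gripper": 0.53},
    {"twist": [0, 0, 0], "dp": [0, 0, -0.02], "gripper": 0.53},
    {"twist": [0, 0, 0], "dp": [0, 0, -0.05], "gripper": 0.53},
    {"twist": [0, 0, 0], "dp": [0, 0, -0.07], "gripper": 0.53},
    {"twist": [0, 0, 0], "dp": [0, 0, -0.07], "gripper": 0.53},
    {"twist": [0, 0, 0], "dp": [0, 0, -0.06], "gripper": 0.53},
    {"twist": [0, 0, 0], "dp": [0, 0, -0.02], "gripper": 0.53}
  ]
}}

```text
time_s: 27.5
tcp_pos: [0.5959, 0.0079, 0.3164]
ee_rot: [[0.864, -0.503, -0.003], [-0.503, -0.864, -0.001], [-0.002, 0.002, -1.0]]
force: [0.7, -0.6, 0.9]
opening: 0.534
```

```bash
python3 - <<'E'
from h import *
st();im,c=shot("wrist","w12");cobs(im,c,.165)
m=rans(im,c,[.6393,-.0144],.197,.088)
for q in reds(im):
    p=onz(c,*q[1:],.202)
    if abs(np.hypot(*(p[:2]-m))-.09)<.01: hd(c,m,q[1:],.202)
plan([.43,.24,.25],-11)
E
```

```text
t 27.5 tcp [0.5959 0.0079 0.3164] yaw -30.18 F [ 0.7 -0.6  0.9] op 0.534
cob px [321. 228.] at 0.5979 0.0081 size 90 40 yaw -30.2
cob px [433. 225.] at 0.6815 -0.0374 size 89 42 yaw -29.8
ransac R 0.088 [ 0.6393 -0.0145] 821 sectors [ 73  51  13  77  60  51  86  70  98 114  64  64]
key [ 0.72   -0.0609  0.202 ] r 0.0931 head -29.85
t 27.55 tcp [0.5966 0.0079 0.3176] yaw -30.18 F [1.  0.3 1.8] op 0.531
n 8 twist/row [0.0001, 0.0, -0.0209]
  dp [-0.0652, -0.0292, 0.0169]
  dp [-0.0639, -0.0319, 0.0169]
  dp [-0.0625, -0.0346, 0.0169]
  dp [-0.061, -0.0372, 0.0169]
  dp [-0.0594, -0.0397, 0.0169]
  dp [-0.0577, -0.0421, 0.0169]
  dp [-0.0559, -0.0445, 0.0169]
  dp [-0.054, -0.0468, 0.0169]
```

View pics/w12.png

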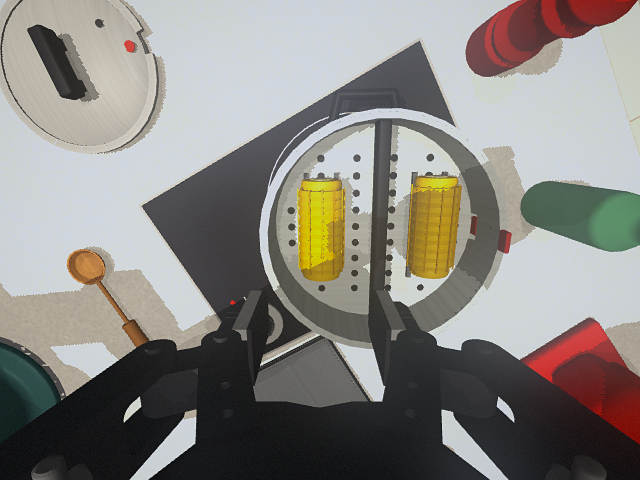

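Both cobs lie in their cradles, at (321,228) and (433,225) px. Now the lid.

Request:
{"fn": "servo_tool", "kwargs": {
  "rows": [
    {"twist": [0, 0, -0.02], "dp": [-0.05, -0.022, 0.01], "gripper": 0.5},
    {"twist": [0, 0, -0.02], "dp": [-0.064, -0.032, 0.017], "gripper": 0.5},
    {"twist": [0, 0, -0.02], "dp": [-0.062, -0.035, 0.017], "gripper": 0.5},
    {"twist": [0, 0, -0.02], "dp": [-0.061, -0.037, 0.017], "gripper": 0.5},
    {"twist": [0, 0, -0.02], "dp": [-0.059, -0.04, 0.017], "gripper": 0.5},
    {"twist": [0, 0, -0.02], "dp": [-0.058, -0.042, 0.017], "gripper": 0.5},
    {"twist": [0, 0, -0.02], "dp": [-0.05, -0.04, 0.015], "gripper": 0.5},
    {"twist": [0, 0, -0.015], "dp": [-0.03, -0.025, 0.01], "gripper": 0.5},
    {"twist": [0, 0, 0], "dp": [0, 0, 0], "gripper": 0.5}
  ]
}}

```text
time_s: 28.3
tcp_pos: [0.4412, 0.2217, 0.2513]
ee_rot: [[0.978, -0.207, 0.003], [-0.207, -0.978, -0.003], [0.004, 0.003, -1.0]]
force: [0.2, -0.1, -0.7]
opening: 0.502
```

```bash
cat >> h.py <<'E'
def lid():
    st();im,c=shot("wrist","lid%d"%int(r.read_state()["time_s"]*10))
    m=rans(im,c,[.43,.286],.012,.093,w=.05)
    for q in reds(im):
        p=onz(c,*q[1:],.016)
        if .055<np.hypot(*(p[:2]-m))<.085: hd(c,m,q[1:],.016)
    h=cv2.cvtColor(im,cv2.COLOR_BGR2GRAY);b=(h<50).astype(np.uint8)
    for q in cv2.findContours(b,cv2.RETR_EXTERNAL,cv2.CHAIN_APPROX_NONE)[0]:
        if cv2.contourArea(q)<150: continue
        P=np.array([onz(c,*p,.054)[:2] for p in q[:,0]],np.float32);(x,y),(a,bb),t=cv2.minAreaRect(P*1000)
        if np.hypot(x/1e3-m[0],y/1e3-m[1])<.03: print("handle",round(x/1e3,4),round(y/1e3,4),round(a),round(bb),"yaw",round((t+(0 if a>bb else 90))%180-90,1))
    return m
E
python3 - <<'E'
from h import *
m=lid()
E
```

```text
t 28.3 tcp [0.4412 0.2217 0.2513] yaw -11.94 F [ 0.2 -0.1 -0.7] op 0.502
ransac R 0.093 [0.428  0.2777] 246 sectors [ 0  0  0  0 16 23 15 72 68 52  0  0]
key [0.5027 0.2722 0.016 ] r 0.0749 head -4.19
```

```bash
python3 - <<'E'
from h import *
im,c=shot("wrist","lidb")
for z in(.008,.012,.016): 
    for R in(.093,.085): rans(im,c,[.43,.286],z,R,w=.02)
E
```

```text
ransac R 0.093 [0.4289 0.2784] 282 sectors [ 0  0  0  0 27 26 10 70 73 71  5  0]
ransac R 0.085 [0.4322 0.2866] 590 sectors [29 31 42 56 53 43 51 61 77 64 46 37]
ransac R 0.093 [0.4281 0.2775] 267 sectors [ 0  0  0  0 17 28 16 76 65 65  0  0]
ransac R 0.085 [0.4311 0.2862] 648 sectors [48 49 39 45 52 40 60 70 73 65 61 46]
ransac R 0.093 [0.4288 0.2766] 252 sectors [ 0  0  0  0  2 37  7 68 72 66  0  0]
ransac R 0.085 [0.4315 0.2864] 571 sectors [48 49 39 42 46 48 49 57 44 53 54 42]
```

View pics/lidb.png

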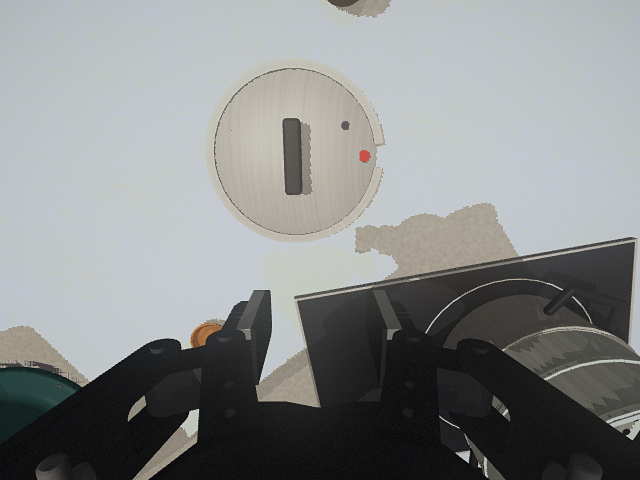

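The lid is unmoved, inner circle centred at (0.431,0.286); red dot (364,156), handle from (291,119) to (293,193).

```bash
python3 - <<'E'
from h import *
c=cam("wrist");a,b=onz(c,291,119,.054),onz(c,293,193,.054);print((a+b)/2,np.degrees(np.arctan2(*(a-b)[:2][::-1]))-90,np.linalg.norm(a-b))
plan([.431,.2863,.12],-11.2,5)
E
```

```text
[0.43364214 0.28574056 0.054     ] -11.74458172851621 0.06728776955926487
t 28.4 tcp [0.4435 0.2199 0.2525] yaw -12.1 F [ 0.2 -0.  -0.5] op 0.497
n 5 twist/row [0.0003, -0.0007, -0.0016]
  dp [-0.0108, -0.0251, 0.0529]
  dp [-0.0107, -0.0251, 0.0529]
  dp [-0.0105, -0.0251, 0.0529]
  dp [-0.0104, -0.0251, 0.0529]
  dp [-0.0102, -0.0251, 0.053]
```

Request:
{"fn": "servo_tool", "kwargs": {
  "rows": [
    {"twist": [0, -0.001, -0.002], "dp": [-0.01, -0.02, 0.03], "gripper": 0.5},
    {"twist": [0, -0.001, -0.002], "dp": [-0.01, -0.025, 0.05], "gripper": 0.5},
    {"twist": [0, -0.001, -0.002], "dp": [-0.01, -0.025, 0.05], "gripper": 0.5},
    {"twist": [0, 0, -0.002], "dp": [-0.01, -0.025, 0.05], "gripper": 0.5},
    {"twist": [0, 0, 0], "dp": [-0.007, -0.015, 0.04], "gripper": 0.5},
    {"twist": [0, 0, 0], "dp": [0, 0, 0.015], "gripper": 0.5},
    {"twist": [0, 0, 0], "dp": [0, 0, 0], "gripper": 0.5}
  ]
}}

```text
time_s: 28.98
tcp_pos: [0.4433, 0.2746, 0.1352]
ee_rot: [[0.979, -0.206, 0.014], [-0.206, -0.979, -0.003], [0.014, -0.0, -1.0]]
force: [0.1, -0.1, -0.3]
opening: 0.495
```

```bash
python3 - <<'E'
from h import *
plan([.432,.286,.075],-11.4,3)
E
```

```text
t 28.98 tcp [0.4433 0.2746 0.1352] yaw -11.87 F [ 0.1 -0.1 -0.3] op 0.495
n 3 twist/row [-0.0001, -0.0024, -0.0014]
  dp [-0.0095, -0.0059, 0.04]
  dp [-0.0093, -0.0059, 0.0401]
  dp [-0.0091, -0.0059, 0.0401]
```

Request:
{"fn": "servo_tool", "kwargs": {
  "rows": [
    {"twist": [0, -0.003, -0.001], "dp": [-0.011, -0.006, 0.025], "gripper": 0.5},
    {"twist": [0, -0.003, -0.001], "dp": [-0.01, -0.006, 0.035], "gripper": 0.5},
    {"twist": [0, -0.002, -0.001], "dp": [-0.01, -0.006, 0.035], "gripper": 0.5},
    {"twist": [0, 0, 0], "dp": [0, 0, 0.02], "gripper": 0.5},
    {"twist": [0, 0, 0], "dp": [0, 0, 0], "gripper": 0.5}
  ]
}}

```text
time_s: 29.4
tcp_pos: [0.4365, 0.2853, 0.0796]
ee_rot: [[0.979, -0.206, 0.006], [-0.206, -0.979, 0.005], [0.005, -0.006, -1.0]]
force: [-0.7, -0.7, -0.2]
opening: 0.499
```

```bash
python3 - <<'E'
from h import *
plan([.432,.286,.036],-11.4,3)
E
```

```text
t 29.4 tcp [0.4365 0.2853 0.0796] yaw -11.89 F [-0.7 -0.7 -0.2] op 0.499
n 3 twist/row [-0.0009, -0.0009, -0.0014]
  dp [-0.0032, 0.0003, 0.0291]
  dp [-0.0031, 0.0003, 0.0291]
  dp [-0.0031, 0.0002, 0.0291]
```

Request:
{"fn": "servo_tool", "kwargs": {
  "rows": [
    {"twist": [-0.001, -0.001, -0.001], "dp": [-0.005, 0, 0.022], "gripper": 0.5},
    {"twist": [-0.001, -0.001, -0.001], "dp": [-0.005, 0, 0.028], "gripper": 0.5},
    {"twist": [0, -0.001, -0.001], "dp": [-0.003, 0, 0.022], "gripper": 0.5},
    {"twist": [0, 0, 0], "dp": [0, 0, 0.005], "gripper": 0.5},
    {"twist": [0, 0, 0], "dp": [0, 0, 0], "gripper": 0.4}
  ],
  "squeeze": 90
}}

```text
time_s: 29.82
tcp_pos: [0.434, 0.2871, 0.0421]
ee_rot: [[0.979, -0.202, 0.006], [-0.202, -0.979, 0.005], [0.005, -0.006, -1.0]]
force: [-0.2, -0.1, 0.8]
opening: 0.398
```

```bash
python3 - <<'E'
from h import *
plan([.432,.286,.036],-11.4,1)
E
```

```text
t 29.82 tcp [0.434  0.2871 0.0421] yaw -11.64 F [-0.2 -0.1  0.8] op 0.398
n 1 twist/row [-0.0029, -0.0023, -0.0021]
  dp [-0.0035, 0.003, 0.0122]
```

Request:
{"fn": "servo_tool", "kwargs": {
  "rows": [
    {"twist": [-0.002, -0.002, -0.001], "dp": [-0.002, 0.001, 0.008], "gripper": 0.4},
    {"twist": [0, 0, 0], "dp": [-0.001, 0, 0.005], "gripper": 0.3},
    {"twist": [0, 0, 0], "dp": [0, 0, 0], "gripper": 0},
    {"twist": [0, 0, 0], "dp": [0, 0, 0], "gripper": 0},
    {"twist": [0, 0, 0], "dp": [0, 0, 0], "gripper": 0},
    {"twist": [0, 0, 0], "dp": [0, 0, 0], "gripper": 0}
  ]
}}

```text
time_s: 30.32
tcp_pos: [0.4332, 0.2874, 0.0365]
ee_rot: [[0.98, -0.2, 0.002], [-0.2, -0.98, 0.002], [0.001, -0.003, -1.0]]
force: [0.1, 0.2, -3.1]
opening: 0.171
```

```bash
python3 - <<'E'
from h import *
st()
E
```

```text
t 30.32 tcp [0.4332 0.2874 0.0365] yaw -11.54 F [ 0.1  0.2 -3.1] op 0.171
```

Request:
{"fn": "servo_tool", "kwargs": {
  "rows": [
    {"twist": [0, 0, 0], "dp": [0, 0, -0.03], "gripper": 0},
    {"twist": [0, 0, 0], "dp": [0, 0, -0.06], "gripper": 0},
    {"twist": [0, 0, 0], "dp": [0, 0, -0.075], "gripper": 0},
    {"twist": [0, 0, 0], "dp": [0, 0, -0.075], "gripper": 0},
    {"twist": [0, 0, 0], "dp": [0, 0, -0.075], "gripper": 0},
    {"twist": [0, 0, 0], "dp": [0, 0, -0.075], "gripper": 0},
    {"twist": [0, 0, 0], "dp": [0, 0, -0.07], "gripper": 0},
    {"twist": [0, 0, 0], "dp": [0, 0, -0.05], "gripper": 0},
    {"twist": [0, 0, 0], "dp": [0, 0, -0.02], "gripper": 0}
  ]
}}

```text
time_s: 31.07
tcp_pos: [0.4257, 0.2824, 0.3018]
ee_rot: [[0.98, -0.2, -0.019], [-0.2, -0.98, -0.011], [-0.016, 0.014, -1.0]]
force: [0.6, 0.5, -3.2]
opening: 0.168
```

```bash
python3 - <<'E'
from h import *
s=st();im,ct,m=held(.024,f="lidheld")
for z,R in((.024,.085),(.022,.093),(.024,.093)): m=rans(im,ct,[0,0],z,R)
for q in reds(im): print(q,end=" ");hd(ct,m,q[1:],.02)
E
```

```text
t 31.07 tcp [0.4257 0.2824 0.3018] yaw -11.53 F [ 0.6  0.5 -3.2] op 0.168
ransac R 0.088 [0.0014 0.0056] 972 sectors [109 224 206 209 114  30  33  19   0   0  14  14]
ransac R 0.085 [0.0003 0.0024] 1436 sectors [182 217 197 207 203 165 118   5   0   0   4 138]
ransac R 0.093 [0.0001 0.0011] 704 sectors [ 96  69   0  74 147 101  77  30   0   0  27  83]
ransac R 0.093 [-0.0004  0.0109] 794 sectors [ 24  39 208 226 104  43  67  13   0   0  19  51]
(1945, np.float64(382.9), np.float64(31.9)) key [ 0.0261 -0.1147  0.02  ] r 0.1284 head -78.09
(412, np.float64(468.1), np.float64(301.2)) key [0.0739 0.0024 0.02  ] r 0.0748 head -6.47
```

View pics/lidheld.png

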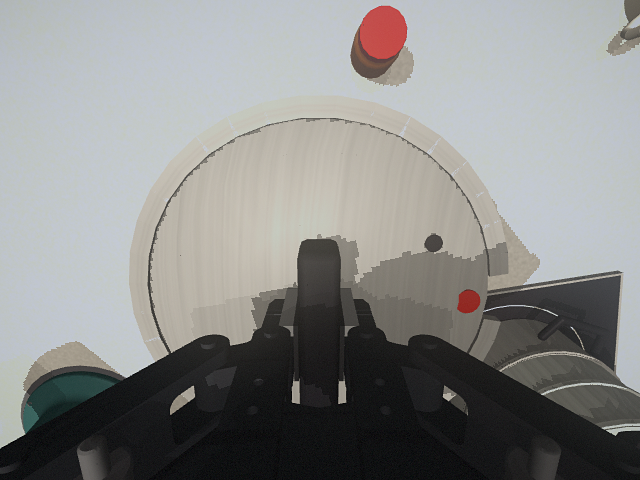

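Lid held squarely; its centre is at about (0, 2 mm) in the tool frame and the red dot at (468,301) lies on the tool x axis. Moving to the stack.

```bash
python3 - <<'E'
from h import *
plan([.6399,-.0128,.30],-30,9)
E
```

```text
t 31.12 tcp [0.4264 0.2828 0.3029] yaw -11.52 F [ 0.6  0.2 -1.8] op 0.17
n 9 twist/row [0.0008, 0.0007, 0.0179]
  dp [0.0596, 0.0549, 0.0005]
  dp [0.0615, 0.0527, 0.0005]
  dp [0.0634, 0.0505, 0.0005]
  dp [0.0652, 0.0482, 0.0005]
  dp [0.0668, 0.0458, 0.0005]
  dp [0.0684, 0.0434, 0.0005]
  dp [0.07, 0.0409, 0.0005]
  dp [0.0714, 0.0384, 0.0006]
  dp [0.0727, 0.0358, 0.0006]
```

Request:
{"fn": "servo_tool", "kwargs": {
  "rows": [
    {"twist": [0.001, 0.001, 0.015], "dp": [0.03, 0.028, 0], "gripper": 0},
    {"twist": [0.001, 0.001, 0.018], "dp": [0.055, 0.05, 0], "gripper": 0},
    {"twist": [0.001, 0.001, 0.018], "dp": [0.062, 0.052, 0], "gripper": 0},
    {"twist": [0.001, 0.001, 0.018], "dp": [0.064, 0.05, 0], "gripper": 0},
    {"twist": [0.001, 0.001, 0.018], "dp": [0.066, 0.048, 0], "gripper": 0},
    {"twist": [0.001, 0.001, 0.018], "dp": [0.067, 0.045, 0], "gripper": 0},
    {"twist": [0.001, 0.001, 0.018], "dp": [0.069, 0.042, 0], "gripper": 0},
    {"twist": [0, 0, 0.018], "dp": [0.065, 0.038, 0], "gripper": 0},
    {"twist": [0, 0, 0.015], "dp": [0.05, 0.026, 0], "gripper": 0},
    {"twist": [0, 0, 0.01], "dp": [0.03, 0.015, 0], "gripper": 0}
  ]
}}

```text
time_s: 31.95
tcp_pos: [0.6169, -0.0092, 0.2748]
ee_rot: [[0.858, -0.513, -0.029], [-0.513, -0.858, 0.0], [-0.025, 0.015, -1.0]]
force: [1.1, 0.2, -3.9]
opening: 0.171
```

```bash
python3 - <<'E'
from h import *
plan([.6399,-.0128,.28],-30,4)
E
```

```text
t 31.95 tcp [ 0.6169 -0.0092  0.2748] yaw -30.87 F [ 1.1  0.2 -3.9] op 0.171
n 4 twist/row [0.0018, 0.0031, -0.0019]
  dp [0.0107, -0.0043, -0.0029]
  dp [0.0107, -0.0043, -0.0029]
  dp [0.0108, -0.0042, -0.0028]
  dp [0.0108, -0.0042, -0.0027]
```

Request:
{"fn": "servo_tool", "kwargs": {
  "rows": [
    {"twist": [0.002, 0.003, -0.002], "dp": [0.01, -0.004, -0.005], "gripper": 0},
    {"twist": [0.002, 0.003, -0.002], "dp": [0.01, -0.004, -0.003], "gripper": 0},
    {"twist": [0.002, 0.003, -0.002], "dp": [0.01, -0.004, -0.002], "gripper": 0},
    {"twist": [0.001, 0.002, -0.001], "dp": [0.006, -0.002, 0], "gripper": 0},
    {"twist": [0, 0, 0], "dp": [0, 0, 0], "gripper": 0},
    {"twist": [0, 0, 0], "dp": [0, 0, 0], "gripper": 0}
  ]
}}

```text
time_s: 32.45
tcp_pos: [0.6334, -0.014, 0.2663]
ee_rot: [[0.865, -0.502, -0.019], [-0.502, -0.865, 0.003], [-0.018, 0.008, -1.0]]
force: [-0.2, 0.2, -3.6]
opening: 0.167
```

```bash
python3 - <<'E'
from h import *
plan([.6399,-.0128,.25],-30,3)
im,ct,m=held(.0245,R=.085)
hs=[(q,onz(ct,q[1],q[2],.02)) for q in reds(im)]
for q,p in hs:
    if .06<np.hypot(*(p[:2]-m))<.09: hd(ct,m,q[1:],.02)
E
```

```text
t 32.45 tcp [ 0.6334 -0.014   0.2663] yaw -30.15 F [-0.2  0.2 -3.6] op 0.167
n 3 twist/row [0.0013, 0.003, -0.0004]
  dp [0.0035, -0.0029, 0.0108]
  dp [0.0035, -0.0029, 0.0108]
  dp [0.0034, -0.0029, 0.0108]
ransac R 0.085 [0.0003 0.0022] 1410 sectors [183 211 200 200 195 147 113   3   0   0  18 140]
key [0.0739 0.0024 0.02  ] r 0.0736 head 0.18
```

Grip unchanged. Align and descend to just above the key.

Request:
{"fn": "servo_tool", "kwargs": {
  "rows": [
    {"twist": [0.002, 0.004, 0], "dp": [0.005, -0.003, 0.005], "gripper": 0},
    {"twist": [0.001, 0.003, 0], "dp": [0.004, -0.003, 0.008], "gripper": 0},
    {"twist": [0.001, 0.002, 0], "dp": [0.002, -0.002, 0.008], "gripper": 0},
    {"twist": [0, 0, 0], "dp": [0, 0, 0.003], "gripper": 0},
    {"twist": [0, 0, 0], "dp": [0, 0, 0], "gripper": 0}
  ]
}}

```text
time_s: 32.92
tcp_pos: [0.6401, -0.0104, 0.2546]
ee_rot: [[0.867, -0.499, 0.005], [-0.499, -0.867, 0.001], [0.004, -0.003, -1.0]]
force: [0.1, 1.0, -4.2]
opening: 0.171
```

```bash
python3 - <<'E'
from h import *
plan([.6399,-.0128,.24],-30,2)
E
```

```text
t 32.92 tcp [ 0.6401 -0.0104  0.2546] yaw -29.93 F [ 0.1  1.  -4.2] op 0.171
n 2 twist/row [-0.0007, -0.0009, 0.0003]
  dp [0.001, 0.0022, 0.0146]
  dp [0.001, 0.0022, 0.0146]
```

Request:
{"fn": "servo_tool", "kwargs": {
  "rows": [
    {"twist": [-0.001, -0.001, 0], "dp": [0.001, 0.003, 0.008], "gripper": 0},
    {"twist": [0, 0, 0], "dp": [0.001, 0.002, 0.01], "gripper": 0},
    {"twist": [0, 0, 0], "dp": [0, 0, 0.008], "gripper": 0},
    {"twist": [0, 0, 0], "dp": [0, 0, 0.002], "gripper": 0}
  ]
}}

```text
time_s: 33.25
tcp_pos: [0.6397, -0.0133, 0.2396]
ee_rot: [[0.867, -0.499, 0.002], [-0.499, -0.867, -0.0], [0.002, -0.001, -1.0]]
force: [-0.5, -0.3, -3.8]
opening: 0.17
```

```bash
python3 - <<'E'
from h import *
plan([.6399,-.0128,.224],-30,2)
E
```

```text
t 33.25 tcp [ 0.6397 -0.0133  0.2396] yaw -29.92 F [-0.5 -0.3 -3.8] op 0.17
n 2 twist/row [-0.0002, -0.0005, 0.0003]
  dp [-0.0002, -0.0005, 0.0156]
  dp [-0.0002, -0.0005, 0.0156]
```

Request:
{"fn": "servo_tool", "kwargs": {
  "rows": [
    {"twist": [0, 0, 0], "dp": [0, 0, 0.009], "gripper": 0},
    {"twist": [0, 0, 0], "dp": [0, 0, 0.01], "gripper": 0},
    {"twist": [0, 0, 0], "dp": [0, 0, 0.008], "gripper": 0},
    {"twist": [0, 0, 0], "dp": [0, 0, 0.005], "gripper": 0},
    {"twist": [0, 0, 0], "dp": [0, 0, 0.003], "gripper": 0}
  ]
}}

```text
time_s: 33.67
tcp_pos: [0.6404, -0.0138, 0.2255]
ee_rot: [[0.866, -0.499, 0.004], [-0.499, -0.866, -0.0], [0.004, -0.002, -1.0]]
force: [-2.4, -0.4, 0.8]
opening: 0.169
```

```bash
python3 - <<'E'
from h import *
plan([.6399,-.0128,.224],-30,2)
E
```

```text
t 33.67 tcp [ 0.6404 -0.0138  0.2255] yaw -29.97 F [-2.4 -0.4  0.8] op 0.169
n 2 twist/row [-0.0005, -0.001, 0.0001]
  dp [-0.001, -0.0006, 0.0015]
  dp [-0.001, -0.0006, 0.0015]
```

Request:
{"fn": "servo_tool", "kwargs": {
  "rows": [
    {"twist": [0, -0.001, 0], "dp": [-0.001, 0, 0.004], "gripper": 0},
    {"twist": [0, 0, 0], "dp": [0, 0, 0.003], "gripper": 0}
  ]
}}

```text
time_s: 33.83
tcp_pos: [0.6405, -0.0138, 0.2254]
ee_rot: [[0.866, -0.499, 0.005], [-0.499, -0.866, 0.0], [0.004, -0.003, -1.0]]
force: [-4.3, 0.5, 4.3]
opening: 0.17
```

```bash
python3 - <<'E'
from h import *
st()
E
```

```text
t 33.83 tcp [ 0.6405 -0.0138  0.2254] yaw -29.96 F [-4.3  0.5  4.3] op 0.17
```

Request:
{"fn": "servo_tool", "kwargs": {
  "rows": [
    {"twist": [0, 0, 0], "dp": [0, 0, 0], "gripper": 0.4},
    {"twist": [0, 0, 0], "dp": [0, 0, 0], "gripper": 0.4},
    {"twist": [0, 0, 0], "dp": [0, 0, -0.02], "gripper": 0.4},
    {"twist": [0, 0, 0], "dp": [0, 0, -0.05], "gripper": 0.4},
    {"twist": [0, 0, 0], "dp": [0, 0, -0.07], "gripper": 0.4},
    {"twist": [0, 0, 0], "dp": [0, 0, -0.07], "gripper": 0.4},
    {"twist": [0, 0, 0], "dp": [0, 0, -0.05], "gripper": 0.4},
    {"twist": [0, 0, 0], "dp": [0, 0, 0], "gripper": 0.4}
  ]
}}

```text
time_s: 34.5
tcp_pos: [0.6404, -0.0138, 0.36]
ee_rot: [[0.866, -0.499, 0.005], [-0.499, -0.866, 0.0], [0.005, -0.003, -1.0]]
force: [1.9, -0.6, 0.7]
opening: 0.397
```

```bash
python3 - <<'E'
from h import *
st();im,c=shot("wrist","final1")
for z,R in((.2,.085),(.2,.093),(.205,.085)): m=rans(im,c,[.6393,-.0144],z,R)
m=rans(im,c,[.6393,-.0144],.201,.085)
for q in reds(im,5):
    p=onz(c,*q[1:],.205)
    if np.hypot(*(p[:2]-m))<.12: print(q);hd(c,m,q[1:],.205)
s,cs=shot("scene");d,cd=shot("side")
def crop(im,c):
    u,v=proj(c,[.64,-.01,.15]).astype(int);return cv2.resize(im[v-55:v+65,u-80:u+80],(520,390),interpolation=cv2.INTER_CUBIC)
cv2.imwrite("pics/f1.png",cv2.resize(np.vstack([np.hstack([crop(d,cd),crop(s,cs)]),np.hstack([cv2.resize(im[:390,:],(520,390)),np.zeros((390,520,3),np.uint8)])]),(800,600)))
E
```

```text
t 34.5 tcp [ 0.6404 -0.0138  0.36  ] yaw -29.97 F [ 1.9 -0.6  0.7] op 0.397
ransac R 0.085 [ 0.6395 -0.0157] 889 sectors [46 58 58 40 64 82 85 95 91 89 98 83]
ransac R 0.093 [ 0.64   -0.0128] 511 sectors [15  8  3 15 34 54 80 66 64 79 56 37]
ransac R 0.085 [ 0.6396 -0.0161] 588 sectors [23  8  3 14 26 49 72 97 92 91 68 45]
ransac R 0.085 [ 0.6395 -0.0157] 813 sectors [30 40 41 41 58 79 83 96 92 88 96 69]
(59, np.float64(421.2), np.float64(233.8))
key [ 0.718  -0.0592  0.205 ] r 0.0898 head -28.94
(124, np.float64(401.8), np.float64(235.1))
key [ 0.7029 -0.0517  0.205 ] r 0.0729 head -29.59
(36, np.float64(206.9), np.float64(295.0))
key [ 0.5238 -0.013   0.205 ] r 0.1157 head 178.67
```

View pics/f1.png

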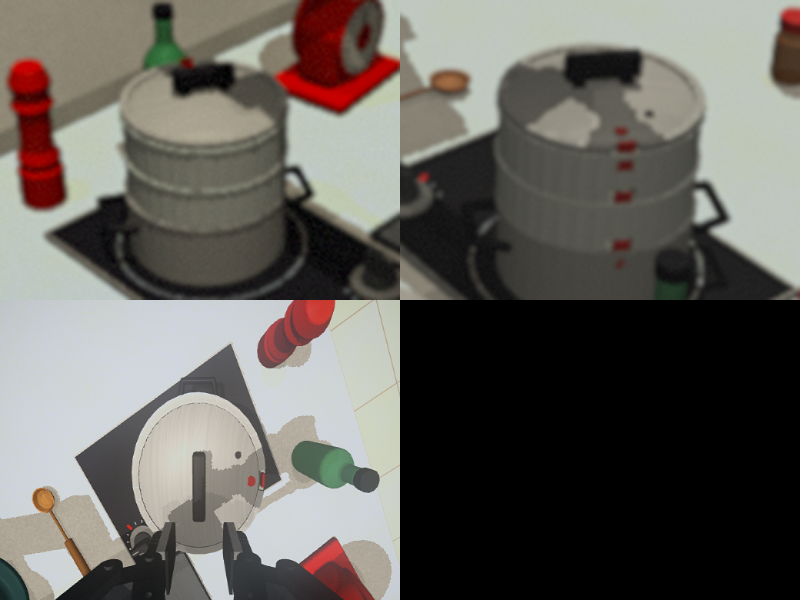

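Stack seated: in the scene crop all red keys line up vertically around (622,130–262) and the lid is level; the wrist crop shows the key inside the lid's notch. Now the dial.

```bash
python3 - <<'E'
from h import *
print(np.round(r.read_state()["q"],2))
plan([.46,-.085,.22],90,18)
E
```

```text
[-0.06  0.15  1.53  0.    1.46  0.46]
t 34.65 tcp [ 0.6379 -0.0137  0.3526] yaw -29.97 F [-0.8 -0.7 -0.5] op 0.401
n 18 twist/row [-0.0001, 0.0001, -0.0582]
  dp [-0.0131, 0.0167, 0.0148]
  dp [-0.015, 0.0151, 0.0148]
  dp [-0.0166, 0.0132, 0.0148]
  dp [-0.018, 0.0112, 0.0148]
  dp [-0.0192, 0.009, 0.0148]
  dp [-0.0201, 0.0068, 0.0148]
  dp [-0.0208, 0.0044, 0.0148]
  dp [-0.0212, 0.0019, 0.0148]
  dp [-0.0212, -0.0006, 0.0148]
  dp [-0.021, -0.003, 0.0148]
  dp [-0.0206, -0.0054, 0.0148]
  dp [-0.0198, -0.0078, 0.0148]
  dp [-0.0188, -0.01, 0.0148]
  dp [-0.0175, -0.0122, 0.0148]
  dp [-0.0159, -0.0141, 0.0148]
  dp [-0.0142, -0.0159, 0.0148]
  dp [-0.0123, -0.0174, 0.0147]
  dp [-0.0102, -0.0187, 0.0147]
```

Request:
{"fn": "servo_tool", "kwargs": {
  "rows": [
    {"twist": [0, 0, -0.04], "dp": [-0.02, 0.025, 0], "gripper": 0.4},
    {"twist": [0, 0, -0.058], "dp": [-0.03, 0.03, 0], "gripper": 0.4},
    {"twist": [0, 0, -0.058], "dp": [-0.033, 0.026, 0], "gripper": 0.4},
    {"twist": [0, 0, -0.058], "dp": [-0.036, 0.022, 0], "gripper": 0.4},
    {"twist": [0, 0, -0.058], "dp": [-0.038, 0.018, 0.01], "gripper": 0.4},
    {"twist": [0, 0, -0.058], "dp": [-0.04, 0.014, 0.01], "gripper": 0.4},
    {"twist": [0, 0, -0.058], "dp": [-0.041, 0.009, 0.015], "gripper": 0.4},
    {"twist": [0, 0, -0.058], "dp": [-0.042, 0.004, 0.02], "gripper": 0.4},
    {"twist": [0, 0, -0.058], "dp": [-0.042, -0.001, 0.02], "gripper": 0.4},
    {"twist": [0, 0, -0.058], "dp": [-0.03, -0.004, 0.02], "gripper": 0.4}
  ]
}}

```text
time_s: 35.48
tcp_pos: [0.4362, -0.0853, 0.2822]
ee_rot: [[0.791, 0.61, -0.038], [0.611, -0.792, 0.006], [-0.027, -0.028, -0.999]]
force: [-0.5, 0.7, -0.1]
opening: 0.402
```

```bash
python3 - <<'E'
from h import *
plan([.46,-.085,.2],90,9)
E
```

```text
t 35.48 tcp [ 0.4362 -0.0853  0.2822] yaw 37.68 F [-0.5  0.7 -0.1] op 0.402
n 9 twist/row [-0.0021, 0.0006, -0.0507]
  dp [0.0047, 0.0037, 0.0181]
  dp [0.0043, 0.0041, 0.0181]
  dp [0.0038, 0.0044, 0.0181]
  dp [0.0034, 0.0047, 0.0181]
  dp [0.0028, 0.0049, 0.0181]
  dp [0.0023, 0.0051, 0.0182]
  dp [0.0018, 0.0052, 0.0182]
  dp [0.0012, 0.0053, 0.0182]
  dp [0.0006, 0.0053, 0.0182]
```

Request:
{"fn": "servo_tool", "kwargs": {
  "rows": [
    {"twist": [-0.002, 0.001, -0.05], "dp": [0.006, 0.004, 0.018], "gripper": 0.4},
    {"twist": [-0.002, 0.001, -0.05], "dp": [0.004, 0.004, 0.018], "gripper": 0.4},
    {"twist": [-0.002, 0.001, -0.05], "dp": [0.004, 0.004, 0.018], "gripper": 0.4},
    {"twist": [-0.002, 0.001, -0.05], "dp": [0.003, 0.005, 0.018], "gripper": 0.4},
    {"twist": [-0.002, 0, -0.05], "dp": [0.003, 0.005, 0.018], "gripper": 0.4},
    {"twist": [-0.002, 0, -0.05], "dp": [0.002, 0.005, 0.018], "gripper": 0.4},
    {"twist": [-0.002, 0, -0.05], "dp": [0.002, 0.005, 0.018], "gripper": 0.4},
    {"twist": [-0.002, 0, -0.04], "dp": [0.001, 0.005, 0.015], "gripper": 0.4},
    {"twist": [0, 0, -0.02], "dp": [0, 0, 0], "gripper": 0.4},
    {"twist": [0, 0, 0], "dp": [0, 0, 0], "gripper": 0.4}
  ]
}}

```text
time_s: 36.32
tcp_pos: [0.4351, -0.0816, 0.1804]
ee_rot: [[0.05, 0.998, -0.049], [0.999, -0.05, 0.007], [0.005, -0.049, -0.999]]
force: [0.3, 0.2, -0.3]
opening: 0.4
```

```bash
python3 - <<'E'
from h import *
st();im,c=shot("wrist","d1")
print("approx px",proj(c,[.44,-.088,.03]))
for q in reds(im,10): print(q,"glass",onz(c,q[1],q[2],.0085).round(4))
# glass hob edge angle + dial disc
for z,R in((.02,.022),(.012,.022),(.016,.022)): rans(im,c,[.44,-.088],z,R,w=.012)
h=cv2.cvtColor(im,cv2.COLOR_BGR2HSV)
w=((h[...,1]<60)&(h[...,2]>170)).astype(np.uint8)
n,_,s,ce=cv2.connectedComponentsWithStats(w)
for i in range(1,n):
    if 4<s[i,4]<400:
        p=onz(c,*ce[i],.052)
        if np.hypot(p[0]-.44,p[1]+.088)<.06: print("white",s[i],ce[i].round(1),"top",p.round(4),"glass",onz(c,*ce[i],.0085).round(4))
u,v=proj(c,[.44,-.088,.03]).astype(int)
g=cv2.cvtColor(im,cv2.COLOR_BGR2GRAY)[v-44:v+44:3,u-60:u+60:2]
print(u,v)
for row in g: print("".join(" .:-=+*#%@"[min(9,x//26)] for x in row))
E
```

```text
t 36.32 tcp [ 0.4351 -0.0816  0.1804] yaw 87.14 F [ 0.3  0.2 -0.3] op 0.4
approx px [309.68477007 247.2899483 ]
(95, np.float64(347.2), np.float64(222.0)) glass [ 0.4231 -0.0532  0.0085]
ransac R 0.022 [ 0.4376 -0.0945] 161 sectors [14 17 12 14 17  3  9 15 14 14 17 15]
ransac R 0.022 [ 0.4391 -0.095 ] 157 sectors [14 17 12 14 17  1  9 14 14 14 18 13]
ransac R 0.022 [ 0.4384 -0.0947] 160 sectors [14 17 12 14 17  2 10 15 13 14 18 14]
white [300 194   4   4  16] [301.5 195.5] top [ 0.3937 -0.0913  0.052 ] glass [ 0.397  -0.0934  0.0085]
white [318 196   4   6  14] [319.2 198.4] top [ 0.3966 -0.0777  0.052 ] glass [ 0.4003 -0.0776  0.0085]
white [332 206   5   5   9] [334.2 208.2] top [ 0.4048 -0.0665  0.052 ] glass [ 0.4099 -0.0645  0.0085]
white [299 229   3  19  33] [300.2 238.5] top [ 0.4274 -0.0944  0.052 ] glass [ 0.4361 -0.097   0.0085]
white [345 240   6   2  12] [347.5 240.5] top [ 0.431 -0.057  0.052] glass [ 0.4403 -0.0534  0.0085]
white [341 256   6   3  12] [343.5 257. ] top [ 0.4443 -0.0606  0.052 ] glass [ 0.4559 -0.0577  0.0085]
309 247
-::::::::::::::::::::::::::::::::::
[... 1094 characters left out ...]
---:::#######::#%%:::::::::::
*=-.........======-:::.::::::::::::=+######:::::::::::::::::
+==..........=====+++:.::::::::::-++######::::::::::::::::::
+=+...........:===++++:::::::::+++++####-:::::::::::::::::::
+==.............=+++++-::::::::+++++##*:::::::::::::::::::::
+==...............:+++-::::::::+++++.:::::::::::::::::::::::
++=...................==:::::-+=-..:::::::::::::::::::::::::
++=................................:::::::::::::::::::::::::
*+=...............................:::::::::::::::::::::::::.
+*=:..............................::::::::::::::::::::::::::
++=-.................................::::::::::::::::::::::.
**==....---::........................:::::::::::::::::...:::
```

```bash
python3 - <<'E'
from h import *
T=np.array([[.397,-.0934],[.4003,-.0776],[.4099,-.0645],[.4231,-.0532],[.4403,-.0534],[.4559,-.0577]])
for c0 in([.4385,-.0947],): print(np.degrees(np.arctan2(T[:,1]-c0[1],T[:,0]-c0[0])).round(1),np.hypot(*(T-c0).T).round(4))
c=cam("wrist")
for p in((301,230),(299.6,247)): print(onz(c,*p,.052))
plan([.4385,-.0947,.08],88.5,6)
E
```

```text
[178.2 155.9 133.4 110.4  87.5  64.8] [0.0415 0.0419 0.0416 0.0443 0.0413 0.0409]
[ 0.41980692 -0.09311701  0.052     ]
[ 0.43345443 -0.09510401  0.052     ]
t 36.37 tcp [ 0.4346 -0.0814  0.18  ] yaw 87.04 F [-0.3 -0.1 -1.6] op 0.403
n 6 twist/row [-0.0042, -0.0005, -0.0021]
  dp [-0.0045, 0.0032, 0.0332]
  dp [-0.0045, 0.0029, 0.0332]
  dp [-0.0045, 0.0026, 0.0332]
  dp [-0.0045, 0.0023, 0.0333]
  dp [-0.0044, 0.002, 0.0333]
  dp [-0.0044, 0.0017, 0.0333]
```

Request:
{"fn": "servo_tool", "kwargs": {
  "rows": [
    {"twist": [-0.004, -0.001, -0.002], "dp": [-0.005, 0.003, 0.025], "gripper": 0.4},
    {"twist": [-0.004, -0.001, -0.002], "dp": [-0.005, 0.003, 0.035], "gripper": 0.4},
    {"twist": [-0.004, 0, -0.002], "dp": [-0.005, 0.003, 0.035], "gripper": 0.4},
    {"twist": [-0.004, 0, -0.002], "dp": [-0.004, 0.002, 0.035], "gripper": 0.4},
    {"twist": [-0.004, 0, -0.002], "dp": [-0.004, 0.002, 0.035], "gripper": 0.4},
    {"twist": [-0.003, 0, -0.001], "dp": [-0.003, 0.001, 0.02], "gripper": 0.4},
    {"twist": [0, 0, 0], "dp": [0, 0, 0], "gripper": 0.4}
  ],
  "squeeze": 30
}}

```text
time_s: 36.95
tcp_pos: [0.4349, -0.0939, 0.0798]
ee_rot: [[0.039, 0.999, -0.007], [0.999, -0.039, 0.003], [0.002, -0.007, -1.0]]
force: [-1.2, 0.5, -0.6]
opening: 0.396
```

```bash
python3 - <<'E'
from h import *
plan([.4385,-.0947,.034],88.5,4)
E
```

```text
t 36.95 tcp [ 0.4349 -0.0939  0.0798] yaw 87.77 F [-1.2  0.5 -0.6] op 0.396
n 4 twist/row [-0.0009, -0.0003, -0.0016]
  dp [-0.0004, 0.002, 0.0229]
  dp [-0.0004, 0.0019, 0.0229]
  dp [-0.0004, 0.0019, 0.0229]
  dp [-0.0004, 0.0019, 0.0229]
```

Request:
{"fn": "servo_tool", "kwargs": {
  "rows": [
    {"twist": [-0.002, 0, -0.002], "dp": [-0.001, 0.002, 0.018], "gripper": 0.4},
    {"twist": [-0.001, 0, -0.002], "dp": [0, 0.002, 0.024], "gripper": 0.4},
    {"twist": [-0.001, 0, -0.001], "dp": [0, 0.002, 0.024], "gripper": 0.4},
    {"twist": [0, 0, -0.001], "dp": [0, 0.001, 0.014], "gripper": 0.4},
    {"twist": [0, 0, 0], "dp": [0, 0, 0.002], "gripper": 0.4}
  ]
}}

```text
time_s: 37.37
tcp_pos: [0.4377, -0.0942, 0.0378]
ee_rot: [[0.032, 0.999, -0.0], [0.999, -0.032, 0.003], [0.003, -0.001, -1.0]]
force: [0.1, -0.1, -0.4]
opening: 0.397
```

```bash
python3 - <<'E'
from h import *
plan([.4385,-.0947,.034],88.5,1)
E
```

```text
t 37.37 tcp [ 0.4377 -0.0942  0.0378] yaw 88.14 F [ 0.1 -0.1 -0.4] op 0.397
n 1 twist/row [-0.0003, -0.0014, -0.0031]
  dp [-0.001, 0.0016, 0.0075]
```

Request:
{"fn": "servo_tool", "kwargs": {
  "rows": [
    {"twist": [0, 0, -0.001], "dp": [-0.001, 0.001, 0.005], "gripper": 0.4},
    {"twist": [0, 0, 0], "dp": [0, 0, 0], "gripper": 0.2},
    {"twist": [0, 0, 0], "dp": [0, 0, 0], "gripper": 0},
    {"twist": [0, 0, 0], "dp": [0, 0, 0], "gripper": 0},
    {"twist": [0, 0, 0], "dp": [0, 0, 0], "gripper": 0}
  ]
}}

```text
time_s: 37.78
tcp_pos: [0.4386, -0.0952, 0.036]
ee_rot: [[0.031, 1.0, -0.0], [1.0, -0.031, 0.002], [0.002, -0.0, -1.0]]
force: [1.2, -0.7, -6.0]
opening: 0.154
```

```bash
python3 - <<'E'
from h import *
s=st();print(np.round(s["ft_torque"],2))
E
```

```text
t 37.78 tcp [ 0.4386 -0.0952  0.036 ] yaw 88.24 F [ 1.2 -0.7 -6. ] op 0.154
[-0.07 -0.25  0.09]
```

Request:
{"fn": "servo_tool", "kwargs": {
  "rows": [
    {"twist": [0, 0, 0.03], "dp": [0, 0, 0], "gripper": 0},
    {"twist": [0, 0, 0.05], "dp": [0, 0, 0], "gripper": 0},
    {"twist": [0, 0, 0.05], "dp": [0, 0, 0], "gripper": 0},
    {"twist": [0, 0, 0.05], "dp": [0, 0, 0], "gripper": 0}
  ]
}}

```text
time_s: 38.12
tcp_pos: [0.4385, -0.0956, 0.036]
ee_rot: [[0.393, 0.92, 0.001], [0.92, -0.393, 0.001], [0.001, 0.0, -1.0]]
force: [-0.3, -1.9, -4.3]
opening: 0.157
```

```bash
python3 - <<'E'
from h import *
s=st();print(np.round(s["ft_torque"],2));plan([.4386,-.0950,.036],19.5,8)
E
```

```text
t 38.12 tcp [ 0.4385 -0.0956  0.036 ] yaw 66.85 F [-0.3 -1.9 -4.3] op 0.157
[-0.15 -0.09  0.06]
t 38.12 tcp [ 0.4385 -0.0956  0.036 ] yaw 66.85 F [-0.3 -1.9 -4.3] op 0.157
n 8 twist/row [0.0, -0.0001, 0.0517]
  dp [0.0002, -0.0001, 0.0]
  dp [0.0001, -0.0001, 0.0]
  dp [0.0001, -0.0001, 0.0]
  dp [0.0001, -0.0001, 0.0]
  dp [0.0001, -0.0001, 0.0]
  dp [0.0001, -0.0001, 0.0]
  dp [0.0001, -0.0001, 0.0]
  dp [0.0001, -0.0001, 0.0]
```

Request:
{"fn": "servo_tool", "kwargs": {
  "rows": [
    {"twist": [0, 0, 0.05], "dp": [0, 0, 0], "gripper": 0},
    {"twist": [0, 0, 0.05], "dp": [0, 0, 0], "gripper": 0},
    {"twist": [0, 0, 0.05], "dp": [0, 0, 0], "gripper": 0},
    {"twist": [0, 0, 0.05], "dp": [0, 0, 0], "gripper": 0},
    {"twist": [0, 0, 0.05], "dp": [0, 0, 0], "gripper": 0},
    {"twist": [0, 0, 0.05], "dp": [0, 0, 0], "gripper": 0},
    {"twist": [0, 0, 0.05], "dp": [0, 0, 0], "gripper": 0},
    {"twist": [0, 0, 0.02], "dp": [0, 0, 0], "gripper": 0},
    {"twist": [0, 0, 0], "dp": [0, 0, 0], "gripper": 0}
  ]
}}

```text
time_s: 38.87
tcp_pos: [0.438, -0.0963, 0.036]
ee_rot: [[0.927, 0.375, 0.002], [0.375, -0.927, -0.001], [0.001, 0.002, -1.0]]
force: [0.4, -0.3, -4.3]
opening: 0.152
```

```bash
python3 - <<'E'
from h import *
s=st();print(np.round(s["ft_torque"],2));plan([.4386,-.0950,.036],19.5,2)
E
```

```text
t 38.87 tcp [ 0.438  -0.0963  0.036 ] yaw 22.04 F [ 0.4 -0.3 -4.3] op 0.152
[-0.01 -0.18 -0.  ]
t 38.87 tcp [ 0.438  -0.0963  0.036 ] yaw 22.04 F [ 0.4 -0.3 -4.3] op 0.152
n 2 twist/row [0.0004, -0.0004, 0.0111]
  dp [0.0011, -0.0009, 0.0]
  dp [0.001, -0.001, 0.0]
```

Request:
{"fn": "servo_tool", "kwargs": {
  "rows": [
    {"twist": [0, 0, 0.011], "dp": [0, 0, 0], "gripper": 0},
    {"twist": [0, 0, 0.011], "dp": [0, 0, 0], "gripper": 0},
    {"twist": [0, 0, 0], "dp": [0, 0, 0], "gripper": 0}
  ]
}}

```text
time_s: 39.12
tcp_pos: [0.4379, -0.0963, 0.036]
ee_rot: [[0.943, 0.333, 0.002], [0.333, -0.943, -0.001], [0.002, 0.002, -1.0]]
force: [0.7, -0.2, -4.5]
opening: 0.155
```

```bash
python3 - <<'E'
from h import *
st()
E
```

```text
t 39.12 tcp [ 0.4379 -0.0963  0.036 ] yaw 19.44 F [ 0.7 -0.2 -4.5] op 0.155
```

Request:
{"fn": "servo_tool", "kwargs": {
  "rows": [
    {"twist": [0, 0, 0], "dp": [0, 0, 0], "gripper": 0.4},
    {"twist": [0, 0, 0], "dp": [0, 0, 0], "gripper": 0.4},
    {"twist": [0, 0, 0], "dp": [0, 0, 0], "gripper": 0.4},
    {"twist": [0, 0, 0], "dp": [0, 0, -0.02], "gripper": 0.4},
    {"twist": [0, 0, 0], "dp": [0, 0, -0.05], "gripper": 0.4},
    {"twist": [0, 0, 0], "dp": [0, 0, -0.07], "gripper": 0.4},
    {"twist": [0, 0, 0], "dp": [0, 0, -0.07], "gripper": 0.4},
    {"twist": [0, 0, 0], "dp": [0, 0, -0.07], "gripper": 0.4},
    {"twist": [0, 0, 0], "dp": [0, 0, -0.03], "gripper": 0.4},
    {"twist": [0, 0, 0], "dp": [0, 0, 0], "gripper": 0.4}
  ]
}}

```text
time_s: 39.95
tcp_pos: [0.4371, -0.0954, 0.2032]
ee_rot: [[0.942, 0.335, 0.002], [0.335, -0.942, 0.0], [0.002, 0.001, -1.0]]
force: [-0.1, 1.3, 0.6]
opening: 0.4
```

```bash
python3 - <<'E'
from h import *
st();im,c=shot("wrist","d2")
ctr=np.array([.4385,-.0947])
for q in reds(im,10):
    p=onz(c,q[1],q[2],.0085)
    if np.hypot(*(p[:2]-ctr))<.06: print("mark",end=" ");hd(c,ctr,q[1:],.0085)
h=cv2.cvtColor(im,cv2.COLOR_BGR2HSV);w=((h[...,1]<70)&(h[...,2]>140)).astype(np.uint8)
u,v=proj(c,[.4385,-.0947,.052]).astype(int);print(u,v)
n,l,s,ce=cv2.connectedComponentsWithStats(w)
for i in range(1,n):
    p=onz(c,*ce[i],.052)
    if 4<s[i,4]<400 and np.hypot(*(p[:2]-ctr))<.03:
        yx=np.argwhere(l==i);d=np.array([onz(c,x,y,.052)[:2] for y,x in yx]);ev=np.linalg.svd(d-d.mean(0))[2][0]
        print("white",s[i],"top",p.round(4),"axis",np.degrees(np.arctan2(ev[1],ev[0]))%180,end=" ");hd(c,ctr,ce[i],.052)
g=cv2.cvtColor(im,cv2.COLOR_BGR2GRAY)[v-40:v+40:3,u-50:u+50:2]
for row in g: print("".join(" .:-=+*#%@"[min(9,x//26)] for x in row))
m=rans(*(im,c),[.6393,-.0144],.201,.085) if 0 else None
E
```

```text
t 39.95 tcp [ 0.4371 -0.0954  0.2032] yaw 19.57 F [-0.1  1.3  0.6] op 0.4
mark key [ 0.4231 -0.0532  0.0085] r 0.0442 head 110.42
319 233
white [317 212   4  18  43] top [ 0.4337 -0.0834  0.052 ] axis 109.23695677687688 key [ 0.4337 -0.0834  0.052 ] r 0.0122 head 113.03
*%%#*---=%-:::::=%###############*::::::%+::::::::
**##:----:#:::+%####################:::=::::::::::
**+=:----:::-########################*::::::::::::
*++::::::::=###########+-.-*%%#########:::::::::::
*+=:::::::+#######%+-=::::::-=.%%#######::::::::::
++::##-::-+#####%:===::::::::===:=#######:::::::::
+-:::::::+++++##-====:==-=-=-:--==-######-::::::::
+:::::::-++++++:=====:::+%==-:--===-######.:::::::
-:::::::++++++--=====::-=#-=-:--====######::::::::
::::::::++++++:----==::-=#:-::--:====#####-:::::::
::::::::++++++------:::--#--::----==-#####+:::::::
::::::::++++++------:::--#:-::-----=-#####+:::::::
::::::::++++++:-----:::-=#--::-----:=++###::::::::
:::::::::+++++------:::-----::----::+++++#::::::::
:::::::::++++++:----::::--:-::-::::-+++++-::::::::
:::::::::.++++++:-:--:::---::----:-+++++=...::::::
::::::::::.===+++:--:::::--::-:::-++++++.......:::
::::::::::::======+--::::-:::::++++++++..........:
::::::::::.:.====+===::::::::++++++++:............
:::::::::::::..=+====::::-:::==+=+=-..............
:.:.:.:...:..:...-===-:::::::=++=.................
==+=:...:...........::===++-::....................
+**+====:.........................................
+*****++====-.....................................
+******++**++==+-.................................
*******+********+==+-.............................
:..+***+**++*+++*++++====........................:
```

The dial pointer axis is at 109.2° and the mark at 110.4°, and the gripper is clear. One last check that the stack hasn't moved, then hand in.

```bash
python3 - <<'E'
from h import *
im,c=shot("scene","end")
print([k for k in reds(im,3) if 360<k[1]<420 and 180<k[2]<320], [ (k,onz(c,k[1],k[2],.209).round(3)) for k in reds(im,3) if 360<k[1]<420 and 180<k[2]<250])
st(); r.hand_in()
E
```

```text
[(4, np.float64(392.0), np.float64(248.2)), (11, np.float64(394.2), np.float64(254.4)), (7, np.float64(393.7), np.float64(261.6)), (9, np.float64(392.8), np.float64(274.4)), (7, np.float64(392.7), np.float64(281.6)), (10, np.float64(392.0), np.float64(293.5))] [((4, np.float64(392.0), np.float64(248.2)), array([ 0.704, -0.054,  0.209]))]
t 40.05 tcp [ 0.4357 -0.095   0.1999] yaw 19.56 F [-0.3 -0.5 -0.6] op 0.401
the job is handed in; nothing more can be done
```

I stacked both baskets on the pot and laid the two cobs on the tray in the top basket's cradles. I then put the lid on, turned the dial to the red mark last, and handed in at about 40 s.

**What the last checks showed:**
- **Stack:** the upper basket's rim centre and heading (about -30°) matched the pot's to within about 2 mm and 1°. After the dial turn, the pot, basket and lid reds still lined up in a vertical column in the scene view.
- **Cobs:** both lay within about 2 mm of their cradle centres and along the ribs before the lid went on. I could not see them after that.
- **Lid:** it sat level and at the expected height, with the key inside its notch.
- **Dial:** the pointer axis measured 109.2°, against 110.4° for the red mark. The gripper itself turned 68.8°, which is 1.2 rad.

**Where readings disagreed:**
- The first circle fits on the pot and basket B were 2–15 mm off. I replaced them with inner-rim fits before acting on them.
- A second reading of the dial pointer, from the position of its centre, gave 113.0°.

I kept clear of the jars and the blue look-alikes. I did not measure them again at the end.

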